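# Hang a honeycomb hanger and chain a crate beneath it

### The job

Take the wooden hanger with two hexagonal cells out of the rack and hang it by its upper cell on the hook of the display stand. Once it hangs there released, hang the small wooden crate below it by catching the crate's cane-shaped hook in the hanger's lower cell, so that both hang free, upright and still. Leave the three honey jars and the plain signboard in the rack where they stand, and do not knock or shift them.

Things in the scene. Friction and masses are not known exactly. Their poses are not given: they have to be found in the camera images.
- stand: Fixed stand; origin on the table under the hook's seat, free tip to -x. Steel bar, radius 5 mm, level along x, axis at z 280 mm, from blue post (radius 9, x +110, top 284 mm) to x -32, then turned up to a tip at x -42, 14 mm above the bar's top. Collar (radius 12) at x 35 to 41 stops things sliding to the post. Base plate x 65 to 165 mm, 160 wide, 12 high.
- stand_seat (a point): Point on the axis of the stand's bar, in the middle of its free straight part, between upturned tip and collar; 280 mm above the table. Axes as the stand.
- hanger: Plywood, 180 mm tall (z), 10 thick (x), 69 wide (y), 60 to 130 g; starts upright in a rack slot, underside at z 4 mm. From below: foot 44 wide, z 0 to 8; lower hexagonal cell, corners up and down, opening z 13 to 69, 49 wide; upper cell, opening z 88 to 132, 38 wide; solid grip tab z 138 to 180, 36 wide. Front and back alike. Origin: centre of the foot's underside.
- hanger_eye (a point): Topmost corner of the opening of the hanger's upper cell (132 mm above the hanger's origin). When hung it lies about 6 mm above the axis of the stand's bar. Axes as the hanger.
- hanger_loop (a point): Lowest corner of the opening of the hanger's lower cell (13 mm above the hanger's origin), where the crate's hook rests. Axes as the hanger.
- crate: Open wooden crate 90 (x) x 150 (y) x 45 mm, walls 8, 200 to 390 g; origin under its centre. Steel rod, radius 4, crosses the rim along x at y 0, z 46. From it a cane hook in the plane y 0 rises at x -14, bends over (top z 130) and ends at x +14 in a free tip, lower end z 98, open below. On the shank a wooden grip, x -38 to -10, y +-8, z 55 to 97: pinch it across y, tool leaning to -x.
- crate_hook (a point): Underside of the top of the crate's hook, the point that rests in the lower cell: above the crate's centre, 122 mm over its underside. Axes as the crate.
- rack: Dark wooden rack fixed to the table, 134 mm (x) by 100 mm (y) by 36 mm high, with two slots along y at x = -32 and +32 mm, each 13 mm wide, 82 mm long, their floor 4 mm above the table. One holds the hanger, the other the signboard. Origin: centre of its underside.
- signboard: Plain plywood board without cells, 10 mm thick (x), 66 mm wide (y), 172 mm tall, upright in the other slot of the rack. Not to be moved. Origin: centre of its underside.
- jar_tall: Tall honey jar, 42 mm radius, 160 mm high, standing on one side of the stand's hook (about 150 mm to its left or right); the hanging crate's end comes within about 30 mm of it. Not to be moved. Origin: centre of its underside.
- jar_short: Short honey jar, 33 mm radius, 65 mm high, on the other side of the stand's hook, about 150 mm from it. Not to be moved. Origin: centre of its underside.
- tub: Honey jar with a white cap, 40 mm radius, 75 mm high, between the robot and the stand. Not to be moved. Origin: centre of its underside.

How it is judged:
By the outcome, as a careful person would: the job done as asked, in the order asked, and still so for the second after the job is handed in, with the robot touching nothing.
It also fails if it takes over 72 s, if anything falls off the work surface, if the arm or the gripper's body presses on something with over 40 N, if the wrist force passes 120 N, or if a joint passes its speed limit or range.

### The arm

A 6-joint arm with a two-finger parallel gripper is mounted at the origin on the work surface. World frame = base frame: x ahead of the robot, y to its left, z up, the work surface at z = 0. Lengths are in m, angles in rad, forces in N, time in s.
With the tool pointing down it reaches from about 0.3 to 0.875 m from the base axis. Payload 6.4 kg.
Tool frame: the origin (TCP) lies at the very end of the fingers, on their centre line; the grasp point (between the pads) lies 19 mm behind it; z points along the fingers, y is the line along which they close (so a half turn about z gives the same grasp; the last joint's range is limited). The gripper opens to 85 mm and grips with 20 to 120 N. Pads are 22 mm wide; open, the fingers measure 114 mm over their backs; the gripper's body (76 mm by 85 mm) begins 54 mm behind the grasp point. The pads swing forward as they close: fully open they stand 13 mm farther back than shut.
Start: joints at [1.103, 0.181, 1.607, -0, 1.354, -0.206], TCP at [0.149, 0.555, 0.231] pointing down, gripper open.
Joint ranges: [-2.99, 2.99], [-0.89, 2.07], [0.3, 2.58], [-1.14, 4.28], [0, 2.63], [-3.12, 3.12]. Speed limits (rad/s): [2.57, 2.57, 3.01, 3.14, 3.14, 3.14].

### API

Orientations are given as a 3x3 rotation matrix whose columns are the frame's x, y, z axes.
In Python, from station import manip gives the robot as it stands.
- The arm moves only by the shell command python3 steer.py, which reads ROWS from standard input. ROWS is a JSON list that holds a single list of rows (three levels of brackets), with 1 to 8 rows, each of 7 numbers: dx, dy, dz in units of 50 mm, then a rotation vector rx, ry, rz in rad, then the finger opening in m; each row is the pose to reach, as a shift and turn from the pose commanded when the command began, along the tool's axes at that moment; what a row does not reach only later rows make up. A row lasts 1/8 s, in which the tool goes at most 0.0625 m and 0.188 rad, less where a joint would pass 70% of its speed; a pose out of reach is approached as far as the arm can. The fingers move at their own pace and stop on an object; the grip force is fixed at half the most. Time passes only in rows, so rows that do not move let the fingers close. It prints the time, the measured TCP pose, the force, the opening and the grip force at its end. Input that does not fit is refused with a message, and nothing moves.
- manip.get_obs(): the state, without advancing time (a new reading comes with each control period).
- manip.get_image(name): name is "scene" or "top" or "wrist"; returns a dict with "color" (420x560x3 uint8, red, green, blue), "depth" (420x560 float32, m along the optical axis (not along the pixel's ray), 0 where there is no reading), "vertical_fov" (degrees; the focal length in pixels is half the picture's height over the tangent of half this angle, whatever the lens; pixels are square), "cx", "cy" (the principal point, pixels), "world_from_camera" (4x4, takes a point from camera to world coordinates). Camera axes: x right, y down, z forward; pixel columns grow to the right and rows downward; lengths in m; the calibration is good to about 2 mm. A picture is of the moment at which its call begins.
- manip.sign_off(): hands the job in; it is judged then, once.
The state is a dict: "clock": time; "joint_pos": joint angles; "joint_velocities": joint speeds; "joint_efforts": joint torques, N m; "ee_pos": TCP position; "tool_rot": TCP orientation; "force": force on the tool from outside, world axes, zero at the start; "torque": the same for the moment, N m; "finger_gap": finger opening in m; "grasp_force": force on a finger pad.
Only numpy, scipy, OpenCV 4.12 (cv2) and the standard library are available. Lean on these libraries where they do the work, as an engineer would, in place of code of your own. Each camera call takes 0.05 s, during which the arm holds its last target. There are 200 camera calls.

## Working session

There is one attempt and no reset: what is moved stays moved. The work goes in short steps, Python scripts to look and compute and a shell command to move; the robot and the scene stay as the last step left them, time stands still between calls to the robot, and variables do not carry over. Pictures are saved under pics/ and viewed, at most 10 in all, crops included, and the job is handed in when it is done.

```bash
ls; mkdir -p pics
cat > h.py <<'E'
import numpy as np,cv2
from station import manip
def pts(im):
    d=im["depth"];H,W=d.shape;f=H/2/np.tan(np.radians(im["vertical_fov"])/2)
    u,v=np.meshgrid(np.arange(W),np.arange(H))
    p=np.stack([(u-im["cx"])/f*d,(v-im["cy"])/f*d,d],-1);T=np.array(im["world_from_camera"])
    return p@T[:3,:3].T+T[:3,3]
E
python3 - <<'E'
from h import *
a=manip.get_image("scene");b=manip.get_image("top")
for n,i in(("scene",a),("top",b)):
    cv2.imwrite(f"pics/{n}0.png",i["color"][...,::-1]);np.savez(f"{n}0.npz",**i);print(n,np.round(i["world_from_camera"],3).tolist(),i["vertical_fov"])
o=manip.get_obs();print(o["clock"],o["tool_rot"],o["ee_pos"],o["finger_gap"])
E
```

```text
pics
station.py
steer.py
scene [[0.477, 0.543, -0.691, 1.441], [0.879, -0.301, 0.37, -0.486], [-0.006, -0.784, -0.621, 0.991], [0.0, 0.0, 0.0, 1.0]] 44.730754587362654
top [[-0.005, -0.995, 0.095, 0.426], [-1.0, 0.005, -0.003, 0.007], [0.003, -0.095, -0.995, 1.388], [0.0, 0.0, 0.0, 1.0]] 48.793325323092176
0.1 [[-9.65924879e-01  2.58821671e-01 -6.85382666e-04]
 [ 2.58822394e-01  9.65923968e-01 -1.36273065e-03]
 [ 3.09323320e-04 -1.49368782e-03 -9.99998837e-01]] [0.14857461 0.55498005 0.23050387] 0.08514361847774228
```

View pics/scene0.png

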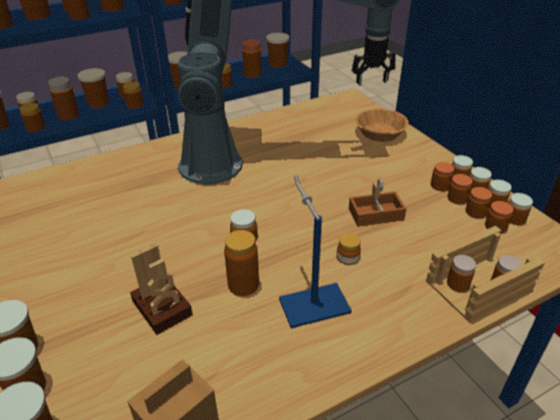

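View pics/top0.png

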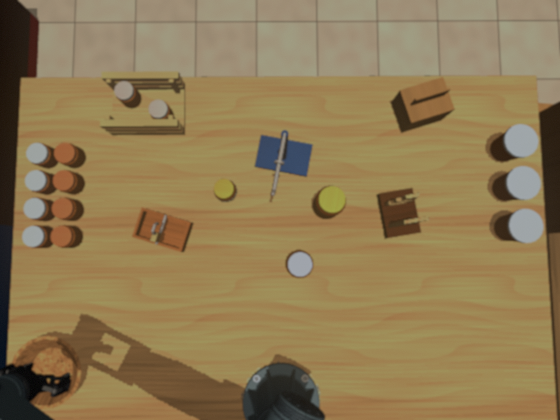

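The pictures show the rack at top-view (400,213), with the signboard and hanger in its slots. The stand's bar runs from (284,133) to (272,199), the crate is at (162,230), the tall jar at (332,200), the short jar at (224,190) and the tub at (300,264). Next I'll zoom in on the rack, the crate and the stand.

Run:
```python
from h import *
a=dict(np.load("scene0.npz"));b=dict(np.load("top0.npz"))
c=a["color"][...,::-1]
z=lambda im,r0,r1,c0,c1:cv2.resize(im[r0:r1,c0:c1],(400,400*(r1-r0)//(c1-c0)),interpolation=cv2.INTER_CUBIC)
t=b["color"][...,::-1]
A=np.hstack([z(c,235,335,120,220)[:400],z(c,165,265,330,430)[:400]])[:300*2]
B=np.hstack([z(t,180,250,370,440)[:400],z(t,195,265,130,200)[:400]])
cv2.imwrite("pics/z.png",cv2.resize(np.vstack([A,B]),(800,800))[:600] if 0 else cv2.resize(np.vstack([A,B]),(600,600)))
P=pts(b);Q=pts(a)
def show(n,m,P):
    q=P[m];print(n,len(q),q.min(0).round(3),q.max(0).round(3),q.mean(0).round(4))
def box(P,u0,u1,v0,v1,z0,z1):
    m=np.zeros(P.shape[:2],bool);m[v0:v1,u0:u1]=1;return m&(P[...,2]>z0)&(P[...,2]<z1)
def rect(n,m,P):
    q=P[m];r=cv2.minAreaRect((q[:,:2]*1000).astype(np.float32));print(n,len(q),[np.round(x,1) for x in r],"z",q[:,2].mean().round(4))
rect("crate",box(P,125,200,200,260,.035,.06),P)
rect("cratehook",box(P,125,200,200,260,.07,.2),P)
rect("cratehook scene",box(Q,345,410,170,225,.105,.14),Q)
rect("rack",box(P,370,440,180,250,.025,.05),P)
for z0 in(.1,.15): 
    rect("boardsTop",box(P,370,440,180,250,z0,.2),P)
m=box(P,370,440,180,250,.1,.2);nl,l=cv2.connectedComponents(m.astype(np.uint8))
for i in range(1,nl):
    if (l==i).sum()>4: rect("b%d"%i,l==i,P);show("",l==i,P)
rect("bar",box(P,262,292,125,205,.25,.32),P)
rect("bar scene",box(Q,290,322,170,220,.255,.32),Q)
rect("base",box(P,245,320,130,180,.005,.025),P)
rect("tall",box(P,310,352,180,225,.14,.18),P);rect("short",box(P,208,240,175,205,.05,.08),P);rect("tub",box(P,280,320,245,285,.06,.09),P)
```

```text
crate 523 [array([497.3, 345.6]), array([152. ,  89.9]), np.float64(72.6)] z 0.0456
cratehook 120 [array([487.8, 348.8]), array([17.8, 55.3]), np.float64(72.8)] z 0.1046
cratehook scene 46 [array([501.6, 343.6]), array([ 6.7, 36.7]), np.float64(73.0)] z 0.1198
rack 1279 [array([ 543.5, -349.9]), array([133.7, 102.4]), np.float64(9.1)] z 0.0367
boardsTop 259 [array([ 543.2, -350.5]), array([73.9, 68.3]), np.float64(9.0)] z 0.1621
boardsTop 183 [array([ 543.3, -350.7]), array([73.6, 67.4]), np.float64(9.4)] z 0.1768
b1 128 [array([ 574.7, -344.6]), array([ 9.9, 59.2]), np.float64(9.0)] z 0.1579
 128 [ 0.565 -0.374  0.102] [ 0.582 -0.315  0.192] [ 0.5727 -0.3377  0.1579]
b2 131 [array([ 511.8, -355.4]), array([ 9.9, 68.3]), np.float64(9.4)] z 0.1662
 131 [ 0.502 -0.389  0.1  ] [ 0.521 -0.322  0.183] [ 0.5104 -0.3491  0.1662]
bar 319 [array([643.8,   3.8]), array([ 22.9, 165. ]), np.float64(81.4)] z 0.2854
bar scene 273 [array([647.3,   4.1]), array([ 24.1, 159.7]), np.float64(75.6)] z 0.2861
base 1648 [array([723.3,  -7.7]), array([224.6, 150.3]), np.float64(89.6)] z 0.0122
tall 600 [array([ 568.4, -138.2]), array([72.8, 70.7]), np.float64(55.6)] z 0.16
short 324 [array([614.1, 163.3]), array([57.3, 56.5]), np.float64(16.0)] z 0.0653
tub 475 [array([395.6, -54.1]), array([67.8, 65.8]), np.float64(44.8)] z 0.076
```

View pics/z.png

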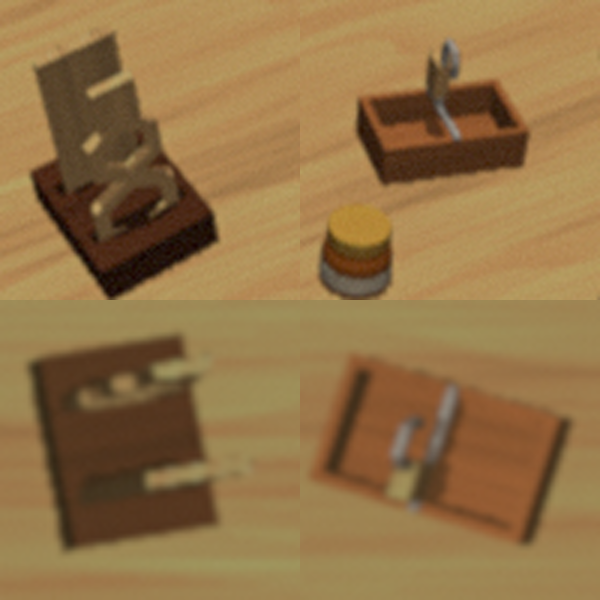

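Run:
```python
from h import *
a=dict(np.load("scene0.npz"));b=dict(np.load("top0.npz"))
P=pts(b);Q=pts(a)
def box(P,u0,u1,v0,v1,z0,z1):
    m=np.zeros(P.shape[:2],bool);m[v0:v1,u0:u1]=1;return P[m&(P[...,2]>z0)&(P[...,2]<z1)]
for n,q in(("top",box(P,255,300,115,210,.265,.32)),("sc",box(Q,285,330,165,225,.262,.32))):
    c=q[:,:2].mean(0);d=np.linalg.svd(q[:,:2]-c)[2][0];d*=np.sign(d[0]);s=(q[:,:2]-c)@d;r=(q[:,:2]-c)@[-d[1],d[0]]
    k=abs(r)<.006; c=q[k,:2].mean(0);d=np.linalg.svd(q[k,:2]-c)[2][0];d*=np.sign(d[0]);s=(q[:,:2]-c)@d;r=(q[:,:2]-c)@[-d[1],d[0]]
    print(n,c.round(4),np.degrees(np.arctan2(d[1],d[0])).round(2),"ends",(c+d*s.min()).round(4),(c+d*s.max()).round(4))
    for lo in np.arange(s.min(),s.max(),.01):
        w=(s>=lo)&(s<lo+.01)
        if w.any():print(round((lo-s.min())*1000),w.sum(),r[w].min().round(4),r[w].max().round(4),q[w,2].max().round(4))
# base plate + blue
for n,I,X in(("t",b,P),("s",a,Q)):
    hsv=cv2.cvtColor(I["color"],cv2.COLOR_RGB2HSV);k=(hsv[...,0]>100)&(hsv[...,0]<125)&(hsv[...,1]>120)&(X[...,2]>.006)&(X[...,2]<.018)&(X[...,0]<.85)&(X[...,0]>.6)&(abs(X[...,1])<.15)
    k=cv2.morphologyEx(k.astype(np.uint8),cv2.MORPH_OPEN,np.ones((3,3)))>0
    q=X[k];print(n,cv2.minAreaRect((q[:,:2]*1000).astype(np.float32)))
for n,X,w in(("top",P,(370,440,180,250)),("sc",Q,(120,220,235,335))):
    q=box(X,*w,.1,.2); u=np.array([np.cos(.159),np.sin(.159)]);s=(q[:,:2]-[.5435,-.35])@u;t=(q[:,:2]-[.5435,-.35])@[-u[1],u[0]]
    for zz,sg in((.145,1),(.145,-1)):
        k=(s*sg>.02)&(q[:,2]>zz);print(n,sg,k.sum(),"s",s[k].min().round(4),s[k].max().round(4),np.median(s[k]).round(4),"t",t[k].min().round(4),t[k].max().round(4),"z",q[k,2].max().round(4))
```

```text
top [0.6452 0.0037] -11.11 ends [0.5627 0.0199] [ 0.725 -0.012]
0 17 -0.0045 0.004 0.3013
10 14 -0.0046 0.0046 0.2986
20 18 -0.0046 0.0048 0.2884
30 16 -0.0039 0.0046 0.2889
40 17 -0.0047 0.0042 0.2884
50 16 -0.0043 0.0052 0.2901
60 16 -0.0043 0.005 0.2894
70 17 -0.004 0.0051 0.2885
80 39 -0.0117 0.0115 0.2966
90 16 -0.0047 0.0049 0.2868
100 17 -0.0046 0.0048 0.2912
110 17 -0.0047 0.0048 0.2889
120 17 -0.0044 0.0047 0.2884
130 16 -0.0043 0.0042 0.2887
140 19 -0.0065 0.0062 0.2902
150 28 -0.0082 0.0081 0.2899
160 14 -0.0065 0.0063 0.2863
sc [6.547e-01 4.000e-04] -11.44 ends [0.5684 0.0179] [ 0.7292 -0.0147]
0 27 -0.0041 0.0064 0.3012
10 14 -0.0037 0.006 0.2918
20 11 -0.003 0.005 0.2883
30 10 -0.0031 0.0047 0.2875
40 13 -0.0041 0.0055 0.2892
50 13 -0.0034 0.0045 0.2875
60 9 -0.0029 0.0053 0.2866
70 9 -0.0092 0.0026 0.2927
80 59 -0.01 0.0141 0.2965
90 14 -0.0035 0.0051 0.2877
100 12 -0.0034 0.0047 0.2874
110 12 -0.0024 0.0055 0.288
120 13 -0.0025 0.0039 0.2884
130 16 -0.0035 0.006 0.2867
140 13 -0.0052 0.0094 0.286
150 45 -0.0076 0.0106 0.29
160 23 -0.0026 0.0072 0.2845
t ((0.0, 0.0), (0.0, 0.0), 0.0)
s ((726.087890625, -14.748199462890625), (155.6981658935547, 99.70931243896484), 78.21380615234375)
top 1 80 s 0.0267 0.0364 0.0309 t -0.018 0.0197 z 0.192
top -1 108 s -0.0372 -0.0273 -0.0324 t -0.0345 0.033 z 0.1826
sc 1 259 s 0.0259 0.042 0.0373 t -0.0197 0.017 z 0.19
sc -1 371 s -0.0376 -0.0211 -0.0265 t -0.035 0.0321 z 0.1823
```
Stand: yaw -11.3°. The bar extends -47 .. +119. Top: tip end (0.5627,.0199) = s -47 → origin = +47mm along d(.981,-.195): (.6088,.0107). From post end (0.725,-.012) -119: (.6083,.0112). Scene: ends (.568,.0179)+47 → (.6145,.0087). -z calibration 2mm... base s: base centre (726.1,-14.7) - 115*d = (613.3, 7.8). Top camera vs scene differ 5mm in x. Use average with tip: (0.611,0.010). Perp ~: top line vs scene line: at x=.611: top: .0037+ (.0342*.195/.981... )=.0105; scene: .0004+.0437*.2=.0091. OK ~.010.

Add to h.py:
```python
from scipy.spatial.transform import Rotation as R
def rot(yaw_y,tilt=0):
    """tool y at yaw_y deg in plan; tool z tilted from down by tilt deg toward (yaw_y-90 deg)"""
    p=np.radians(yaw_y);t=np.radians(tilt)
    y=np.array([np.cos(p),np.sin(p),0]);h=np.array([np.sin(p),-np.cos(p),0])
    z=np.sin(t)*h-np.cos(t)*np.array([0,0,1]);return np.stack([np.cross(y,z),y,z],1)
def rel(p,Rt=None):
    o=manip.get_obs();M=np.array(o["tool_rot"]);e=np.array(o["ee_pos"])
    Rt=M if Rt is None else Rt
    print("d",(M.T@(np.array(p)-e)).round(4),"rv",R.from_matrix(M.T@Rt).as_rotvec().round(4),"ee",e.round(4),"j",np.round(o["joint_pos"],2),"gap",round(o["finger_gap"],4),"t",o["clock"])
```

```bash
python3 -c "
from h import *
rel([.5746,-.345,.28],rot(9.1))"
```

```text
d [-0.6444 -0.7591 -0.0486] rv [-1.5000e-03  6.0000e-04  1.1502e+00] ee [0.1486 0.555  0.2305] j [ 1.1   0.18  1.61 -0.    1.35 -0.21] gap 0.0851 t 0.1
```
Note tool z down so rv z +1.15 = world yaw -1.15. Good. Also tilt: tool is at pitch -.0015; fine.

Units first: shifts go in units of 50 mm. So -0.38 m is -7.6, -0.322 m is -6.44.

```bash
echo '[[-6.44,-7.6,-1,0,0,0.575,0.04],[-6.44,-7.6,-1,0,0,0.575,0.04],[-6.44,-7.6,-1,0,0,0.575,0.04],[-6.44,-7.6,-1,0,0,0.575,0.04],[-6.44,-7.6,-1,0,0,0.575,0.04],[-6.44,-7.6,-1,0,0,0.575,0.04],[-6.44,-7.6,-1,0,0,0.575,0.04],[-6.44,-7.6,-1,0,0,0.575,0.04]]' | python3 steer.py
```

```text
refused: ROWS must be a list holding one list of rows, three levels of brackets. Nothing was moved.
```

Refused on format, not on reach. It needs a list holding one list of rows, three levels of brackets.

```bash
echo '[[[-6.44,-7.6,-1,0,0,0.575,0.04],[-6.44,-7.6,-1,0,0,0.575,0.04],[-6.44,-7.6,-1,0,0,0.575,0.04],[-6.44,-7.6,-1,0,0,0.575,0.04],[-6.44,-7.6,-1,0,0,0.575,0.04],[-6.44,-7.6,-1,0,0,0.575,0.04],[-6.44,-7.6,-1,0,0,0.575,0.04],[-6.44,-7.6,-1,0,0,0.575,0.04]]]' | python3 steer.py; python3 -c "
from h import *
rel([.5746,-.345,.28],rot(9.1))"
```

```text
clock: 1.1
ee_pos: [0.3615, 0.1037, 0.2815]
tool_rot: [[-0.67, 0.742, 0.001], [0.742, 0.67, 0.0], [-0.0, 0.001, -1.0]]
force: [0.9, 0.9, -0.3]
finger_gap: 0.0398
grasp_force: 0.0
d [-0.4759 -0.1424  0.0016] rv [8.000e-04 2.000e-04 5.752e-01] ee [0.3615 0.1037 0.2815] j [-0.04 -0.35  2.    0.    1.49 -0.77] gap 0.0398 t 1.1
```

To row units: -0.476 m is -9.52, -0.142 m is -2.84.

```bash
echo '[[[-9.52,-2.84,0,0,0,0.575,0.04],[-9.52,-2.84,0,0,0,0.575,0.04],[-9.52,-2.84,0,0,0,0.575,0.04],[-9.52,-2.84,0,0,0,0.575,0.04],[-9.52,-2.84,0,0,0,0.575,0.04],[-9.52,-2.84,0,0,0,0.575,0.04],[-9.52,-2.84,0,0,0,0.575,0.04],[-9.52,-2.84,0,0,0,0.575,0.04]]]' | python3 steer.py; echo '[[[0,0,0,0,0,0,0.04],[0,0,0,0,0,0,0.04]]]' | python3 steer.py;python3 -c "
from h import *
rel([.5746,-.345,.152],rot(9.1))
a=manip.get_image('wrist');np.savez('w0.npz',**a);cv2.imwrite('pics/w0.png',a['color'][...,::-1])
P=pts(a);k=(P[...,2]>.178)&(P[...,2]<.2)
print(k.sum());q=P[k]
n,l=cv2.connectedComponents(k.astype(np.uint8))
for i in range(1,n):
  if (l==i).sum()>30: print((l==i).sum(),cv2.minAreaRect((P[l==i][:,:2]*1000).astype(np.float32)),np.argwhere(l==i).mean(0))
"
```

```text
clock: 2.1
ee_pos: [0.5751, -0.3449, 0.2804]
tool_rot: [[-0.158, 0.987, -0.001], [0.987, 0.158, 0.001], [0.001, -0.001, -1.0]]
force: [-0.1, -0.1, 0.4]
finger_gap: 0.0395
grasp_force: 0.0
clock: 2.35
ee_pos: [0.5742, -0.3425, 0.2801]
tool_rot: [[-0.158, 0.987, -0.002], [0.987, 0.158, 0.002], [0.002, -0.001, -1.0]]
force: [0.0, -0.6, 0.0]
finger_gap: 0.0403
grasp_force: 0.0
d [-2.800e-03  1.000e-04  1.281e-01] rv [-0.0012 -0.0019 -0.0001] ee [ 0.5742 -0.3425  0.2801] j [-0.72  0.36  1.29  0.    1.5  -0.87] gap 0.0403 t 2.35
708
693 ((575.7268676757812, -346.9562072753906), (9.42305850982666, 36.09878921508789), 9.251818656921387) [219.56854257 282.46320346]
```

View pics/w0.png

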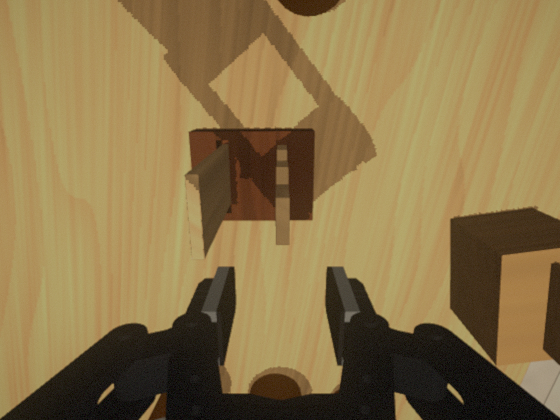

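The wrist view shows the hanger tab's top edge at (282,220), midway between the fingers at (222,315) and (342,315). The signboard is off to the left at (205,205). I'll descend, grip and lift.

To row units: 0.128 m is 2.56, -0.004 m is -0.08.

```bash
echo '[[[-0.08,0.02,0.8,0,0,0,0.04],[-0.08,0.02,1.6,0,0,0,0.04],[-0.08,0.02,2.2,0,0,0,0.04],[-0.08,0.02,2.56,0,0,0,0.04],[-0.08,0.02,2.56,0,0,0,0.04],[-0.08,0.02,2.56,0,0,0,0],[-0.08,0.02,2.56,0,0,0,0],[-0.08,0.02,2.56,0,0,0,0]]]' | python3 steer.py; echo '[[[0,0,0,0,0,0,0],[0,0,0,0,0,0,0],[0,0,0,0,0,0,0]]]' | python3 steer.py
```

```text
clock: 3.4
ee_pos: [0.5772, -0.3477, 0.1555]
tool_rot: [[-0.158, 0.987, 0.003], [0.987, 0.158, -0.002], [-0.003, 0.002, -1.0]]
force: [0.0, -0.5, 6.5]
finger_gap: 0.0089
grasp_force: 59.5
clock: 3.78
ee_pos: [0.5773, -0.3477, 0.1555]
tool_rot: [[-0.158, 0.987, 0.003], [0.987, 0.158, -0.002], [-0.003, 0.002, -1.0]]
force: [-0.4, 0.2, 6.0]
finger_gap: 0.0087
grasp_force: 59.5
```

```bash
echo '[[[0,0,-0.4,0,0,0,0],[0,0,-0.8,0,0,0,0],[0,0,-1.6,0,0,0,0],[0,0,-2.4,0,0,0,0],[0,0,-3.2,0,0,0,0],[0,0,-3.8,0,0,0,0],[0,0,-3.8,0,0,0,0]]]' | python3 steer.py;python3 -c "
from h import *
o=np.array([.611,.010]);d=np.array([np.cos(np.radians(-11.3)),np.sin(np.radians(-11.3))])
rel(list(o-.08*d)+[.34],rot(-11.3))"
```

```text
clock: 4.65
ee_pos: [0.5773, -0.3476, 0.3481]
tool_rot: [[-0.158, 0.987, 0.006], [0.987, 0.158, -0.005], [-0.006, 0.005, -1.0]]
force: [-0.2, -0.2, -1.0]
finger_gap: 0.009
grasp_force: 58.6
d [0.3757 0.0149 0.006 ] rv [0.006  0.005  0.3563] ee [ 0.5773 -0.3476  0.3481] j [-0.72  0.33  1.19  0.    1.61 -0.88] gap 0.009 t 4.65
```

```bash
echo '[[[0.8,0,0,0,0,0.04,0],[1.8,0.04,0,0,0,0.09,0],[2.8,0.1,0,0,0,0.14,0],[3.8,0.14,0,0,0,0.19,0],[4.8,0.18,0,0,0,0.24,0],[5.8,0.22,0,0,0,0.28,0],[6.8,0.26,0,0,0,0.33,0],[7.52,0.3,0,0.006,0.005,0.356,0]]]' | python3 steer.py;echo '[[[0,0,0,0,0,0,0],[0,0,0,0,0,0,0],[0,0,0,0,0,0,0],[0,0,0,0,0,0,0]]]' | python3 steer.py;python3 - <<'E'
from h import *
a=manip.get_image("scene");cv2.imwrite("pics/s1.png",cv2.resize(a["color"][100:310,180:460,::-1],(800,600),interpolation=cv2.INTER_CUBIC))
np.savez("s1.npz",**a);b=manip.get_image("top");np.savez("t1.npz",**b)
o=np.array([.611,.010]);d=np.array([np.cos(np.radians(-11.3)),np.sin(np.radians(-11.3))])
for s in(-.08,0): rel(list(o+s*d)+[.34],rot(-11.3))
# hanger lateral and height from scene, in stand frame
P=pts(a);q=P[110:300,230:400].reshape(-1,3);s=(q[:,:2]-o)@d;t=(q[:,:2]-o)@[-d[1],d[0]]
k=(s>-.1)&(s<-.06)&(abs(t)<.05)&(q[:,2]>.17)&(q[:,2]<.38)
for lo in np.arange(.17,.4,.01):
    w=k&(q[:,2]>=lo)&(q[:,2]<lo+.01)
    if w.any():print(lo.round(2),w.sum(),"s",s[w].min().round(4),s[w].max().round(4),"t",t[w].min().round(4),t[w].max().round(4))
print("zmin",q[k,2].min())
E
```

```text
clock: 5.65
ee_pos: [0.5303, 0.0291, 0.3418]
tool_rot: [[0.196, 0.981, -0.008], [0.981, -0.196, 0.006], [0.004, -0.009, -1.0]]
force: [-0.1, -0.4, -2.3]
finger_gap: 0.0088
grasp_force: 58.7
clock: 6.15
ee_pos: [0.5316, 0.0259, 0.343]
tool_rot: [[0.197, 0.98, -0.006], [0.98, -0.197, 0.005], [0.004, -0.007, -1.0]]
force: [-0.6, 0.4, -0.6]
finger_gap: 0.009
grasp_force: 58.7
d [-0.0003  0.001   0.0031] rv [-0.0069 -0.0038 -0.0009] ee [0.5316 0.0262 0.3431] j [-0.18  0.02  1.56  0.    1.57  0.02] gap 0.0091 t 6.25
d [-0.0002  0.081   0.0026] rv [-0.0069 -0.0038 -0.0009] ee [0.5316 0.0262 0.3431] j [-0.18  0.02  1.56  0.    1.57  0.02] gap 0.0091 t 6.25
0.19 44 s -0.0886 -0.0726 t -0.0187 0.025
0.2 57 s -0.0872 -0.0729 t -0.0181 0.028
0.21 61 s -0.0882 -0.0712 t -0.032 0.0356
0.22 21 s -0.0846 -0.0743 t -0.0322 0.035
0.23 23 s -0.0867 -0.073 t -0.0325 0.0357
0.24 34 s -0.0847 -0.0735 t -0.0322 0.035
0.25 57 s -0.0869 -0.0726 t -0.0327 0.0364
0.26 52 s -0.086 -0.0701 t -0.021 0.026
0.27 26 s -0.09 -0.0738 t -0.0151 0.0163
0.28 84 s -0.0869 -0.0721 t -0.0266 0.0311
0.29 30 s -0.0869 -0.0726 t -0.0267 0.0313
0.3 36 s -0.0827 -0.0717 t -0.0272 0.031
0.31 43 s -0.0829 -0.0702 t -0.0273 0.0312
0.32 70 s -0.0862 -0.0709 t -0.0263 0.0303
0.33 55 s -0.0837 -0.0705 t -0.0165 0.0204
0.34 39 s -0.0837 -0.0664 t -0.0163 0.02
0.35 49 s -0.0869 -0.0606 t -0.0167 0.0198
0.36 54 s -0.0872 -0.0601 t -0.0165 0.0188
0.37 52 s -0.0892 -0.0606 t -0.0169 0.019
zmin 0.19132152627564902
```

View pics/s1.png

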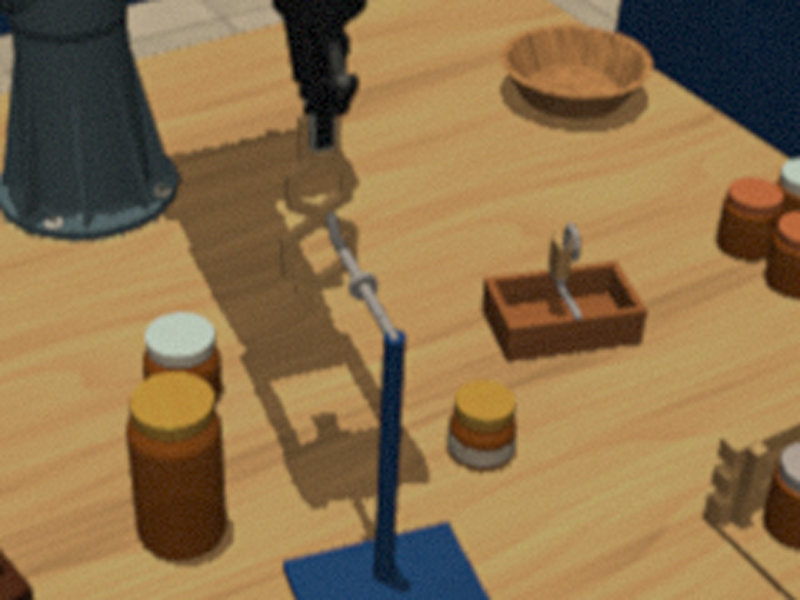

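The view shows the held hanger upright in front of the hook's tip at (332,215). It is nearly centred on the bar, about 3 mm to the +t side. I'll lower it slightly and thread the bar through the upper cell.

To row units: 0.08 m is 1.6, 0.02 m is 0.4.

```bash
echo '[[[-0.06,0,0.25,-0.007,-0.004,0,0],[-0.06,0,0.25,-0.007,-0.004,0,0],[-0.06,0.4,0.25,-0.007,-0.004,0,0],[-0.06,0.8,0.25,-0.007,-0.004,0,0],[-0.06,1.1,0.25,-0.007,-0.004,0,0],[-0.06,1.4,0.25,-0.007,-0.004,0,0],[-0.06,1.6,0.25,-0.007,-0.004,0,0],[-0.06,1.6,0.25,-0.007,-0.004,0,0]]]' | python3 steer.py;echo '[[[0,0,0,0,0,0,0],[0,0,0,0,0,0,0]]]' | python3 steer.py
python3 - <<'E'
from h import *
a=manip.get_image("scene");np.savez("s2.npz",**a)
w=manip.get_image("wrist")
A=cv2.resize(a["color"][150:270,240:360,::-1],(400,400),interpolation=cv2.INTER_CUBIC)
cv2.imwrite("pics/s2.png",np.hstack([A,cv2.resize(w["color"][...,::-1],(400,300))[:400] if 0 else cv2.resize(w["color"][...,::-1],(400,400))]))
print(manip.get_obs()["force"],manip.get_obs()["ee_pos"])
E
```

```text
clock: 7.25
ee_pos: [0.6096, 0.0082, 0.3298]
tool_rot: [[0.196, 0.981, -0.0], [0.981, -0.196, -0.0], [-0.0, -0.0, -1.0]]
force: [0.0, -0.1, -0.7]
finger_gap: 0.009
grasp_force: 58.8
clock: 7.5
ee_pos: [0.609, 0.0085, 0.3304]
tool_rot: [[0.196, 0.981, 0.0], [0.981, -0.196, -0.0], [-0.0, 0.0, -1.0]]
force: [0.2, 0.7, -1.1]
finger_gap: 0.0091
grasp_force: 58.8
[ 0.1399793  -0.35603227 -1.09530214] [0.60910674 0.00843974 0.3303997 ]
```

View pics/s2.png

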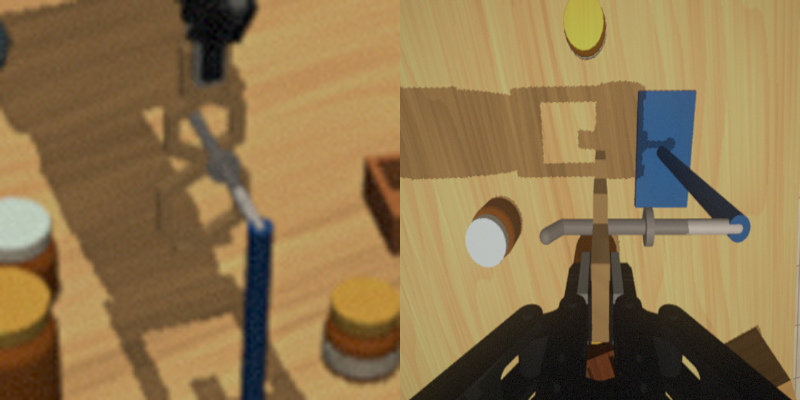

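The wrist view shows the bar through the upper cell, from the tip at (552,235) to the collar at (648,228), with the hanger between them at x≈600. I'll lower it until it makes contact.

```bash
echo '[[[0,0,0.16,0,0,0,0],[0,0,0.28,0,0,0,0],[0,0,0.38,0,0,0,0],[0,0,0.38,0,0,0,0],[0,0,0.38,0,0,0,0]]]' | python3 steer.py;echo '[[[0,0,0.04,0,0,0,0],[0,0,0.06,0,0,0,0],[0,0,0.06,0,0,0,0]]]' | python3 steer.py;echo '[[[0,0,0.04,0,0,0,0],[0,0,0.04,0,0,0,0],[0,0,0.04,0,0,0,0]]]' | python3 steer.py
```

```text
clock: 8.22
ee_pos: [0.6095, 0.0083, 0.3113]
tool_rot: [[0.196, 0.981, 0.0], [0.981, -0.196, -0.0], [-0.0, 0.001, -1.0]]
force: [0.2, 0.2, -1.5]
finger_gap: 0.0092
grasp_force: 58.8
clock: 8.6
ee_pos: [0.6093, 0.0083, 0.3081]
tool_rot: [[0.196, 0.981, 0.0], [0.981, -0.196, -0.0], [-0.0, 0.0, -1.0]]
force: [-0.1, -0.0, -1.9]
finger_gap: 0.0092
grasp_force: 58.8
clock: 8.98
ee_pos: [0.6093, 0.0083, 0.3062]
tool_rot: [[0.196, 0.981, 0.0], [0.981, -0.196, -0.0], [-0.0, 0.0, -1.0]]
force: [0.6, -0.4, -1.7]
finger_gap: 0.009
grasp_force: 58.8
```

To row units: 0.001 m is 0.02.

```bash
echo '[[[0,0,0.02,0,0,0,0],[0,0,0.02,0,0,0,0],[0,0,0.02,0,0,0,0]]]' | python3 steer.py|grep -E "force|pos";echo '[[[0,0,0.02,0,0,0,0],[0,0,0.02,0,0,0,0],[0,0,0.02,0,0,0,0]]]' | python3 steer.py|grep -E "force|pos"
```

```text
ee_pos: [0.6095, 0.0083, 0.3055]
force: [0.2, -0.4, 1.9]
grasp_force: 59.2
ee_pos: [0.6095, 0.0083, 0.3054]
force: [-2.3, -0.1, 5.3]
grasp_force: 59.9
```

To row units: -0.001 m is -0.02.

```bash
echo '[[[0,0,-0.02,0,0,0,0],[0,0,-0.02,0,0,0,0.012],[0,0,-0.02,0,0,0,0.016],[0,0,-0.02,0,0,0,0.03],[0,0,-0.02,0,0,0,0.035],[0,0,-0.02,0,0,0,0.035],[0,0,-0.02,0,0,0,0.035]]]' | python3 steer.py;echo '[[[0,0,-0.4,0,0,0,0.035],[0,0,-1.2,0,0,0,0.035],[0,0,-2.2,0,0,0,0.035],[0,0,-3,0,0,0,0.035],[0,0,-3,0,0,0,0.035]]]' | python3 steer.py
python3 - <<'E'
from h import *
a=manip.get_image("scene");np.savez("s3.npz",**a)
w=manip.get_image("wrist")
A=cv2.resize(a["color"][150:270,240:360,::-1],(400,400),interpolation=cv2.INTER_CUBIC)
cv2.imwrite("pics/s3.png",np.hstack([A,cv2.resize(w["color"][...,::-1],(400,400))]))
o=np.array([.611,.010]);d=np.array([np.cos(np.radians(-11.3)),np.sin(np.radians(-11.3))])
P=pts(a);q=P[110:300,230:400].reshape(-1,3);s=(q[:,:2]-o)@d;t=(q[:,:2]-o)@[-d[1],d[0]]
k=(s>-.03)&(s<.03)&(abs(t)<.05)&(q[:,2]>.13)&(q[:,2]<.36)&((abs(t)>.008)|(q[:,2]<.27)|(q[:,2]>.3))
for lo in np.arange(.13,.36,.01):
    w=k&(q[:,2]>=lo)&(q[:,2]<lo+.01)
    if w.any():print(lo.round(2),w.sum(),"s",np.percentile(s[w],[0,50,100]).round(4),"t",t[w].min().round(4),t[w].max().round(4))
print("zmin",q[k,2].min())
o=manip.get_obs();print(o["clock"],o["ee_pos"],o["joint_pos"])
E
```

```text
clock: 10.6
ee_pos: [0.6093, 0.0083, 0.3052]
tool_rot: [[0.196, 0.981, 0.0], [0.981, -0.196, -0.0], [-0.0, 0.0, -1.0]]
force: [0.5, 1.0, -0.2]
finger_gap: 0.0349
grasp_force: 0.0
clock: 11.22
ee_pos: [0.6103, 0.0082, 0.4599]
tool_rot: [[0.196, 0.981, 0.008], [0.981, -0.196, -0.002], [-0.0, 0.008, -1.0]]
force: [0.1, -0.9, -0.0]
finger_gap: 0.0352
grasp_force: 0.0
0.15 28 s [-0.0005  0.0029  0.0068] t -0.0137 0.0307
0.16 60 s [-0.0054  0.0027  0.0064] t -0.0167 0.0302
0.17 68 s [-0.008   0.0024  0.0061] t -0.0261 0.0317
0.18 31 s [-0.0066  0.0026  0.0074] t -0.0278 0.0325
0.19 25 s [-0.0053  0.0039  0.0079] t -0.0288 0.032
0.2 17 s [-0.0042  0.0033  0.0056] t -0.0286 0.0303
0.21 44 s [-0.0087  0.0022  0.0064] t -0.0289 0.039
0.22 59 s [-0.0078  0.0031  0.0075] t -0.0199 0.0379
0.23 30 s [-0.0015  0.0034  0.0083] t -0.0082 0.0172
0.24 46 s [-0.0063  0.0033  0.0076] t -0.026 0.0271
0.25 28 s [-0.0033  0.0037  0.0071] t -0.0275 0.0289
0.26 30 s [-0.0075  0.0039  0.0072] t -0.0282 0.0286
0.27 37 s [-0.0057  0.0038  0.0078] t -0.0294 0.0299
0.28 68 s [-0.0063  0.0033  0.008 ] t -0.0298 0.0287
0.29 28 s [-0.0061  0.0036  0.0073] t -0.0186 0.0185
0.3 59 s [-0.0009  0.0035  0.0079] t -0.0204 0.0161
0.31 60 s [-0.0041  0.0032  0.0087] t -0.0198 0.0163
0.32 54 s [-0.009   0.0038  0.0071] t -0.0209 0.015
0.33 65 s [-0.0073  0.0017  0.0078] t -0.0219 0.0139
zmin 0.15168283074053446
11.325 [0.60931619 0.00834863 0.45503185] [-1.80739378e-01  1.76611076e-01  1.17359341e+00 -1.88103258e-04
  1.79088530e+00  1.62126014e-02]
```

View pics/s3.png

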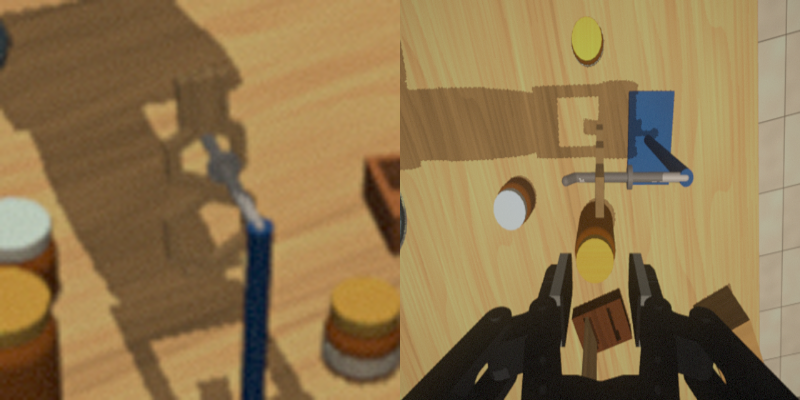

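The hanger hangs on the bar at wrist (600,178), released and between the tip and the collar. Next is the crate, starting with the tilted pre-grasp pose.

```bash
python3 -c "
from h import *
T=rot(72.6,45);G=np.array([.474,.353,.076])
rel(G+T[:,2]*(.019-.15)+[0,0,.03],T)
print((T[:,2]).round(3))"
```

```text
d [ 0.3214 -0.2924  0.2562] rv [-0.5723 -0.6367 -1.3825] ee [0.6093 0.0083 0.455 ] j [-0.18  0.18  1.17 -0.    1.79  0.02] gap 0.0349 t 11.325
[ 0.675 -0.211 -0.707]
```

To row units: 0.321 m is 6.42, -0.292 m is -5.84.

```bash
echo '[[[3.2,-2.92,1.6,-0.286,-0.318,-0.69,0.06],[3.2,-2.92,1.6,-0.286,-0.318,-0.69,0.06],[3.2,-2.92,1.6,-0.286,-0.318,-0.69,0.06],[3.2,-2.92,1.6,-0.286,-0.318,-0.69,0.06],[6.42,-5.84,5.12,-0.572,-0.637,-1.383,0.06],[6.42,-5.84,5.12,-0.572,-0.637,-1.383,0.06],[6.42,-5.84,5.12,-0.572,-0.637,-1.383,0.06],[6.42,-5.84,5.12,-0.572,-0.637,-1.383,0.06]]]' | python3 steer.py;python3 -c "
from h import *
T=rot(72.6,45);G=np.array([.474,.353,.076])
rel(G+T[:,2]*(.019-.15)+[0,0,.03],T)"
```

```text
clock: 12.32
ee_pos: [0.3956, 0.3612, 0.2152]
tool_rot: [[-0.672, 0.394, 0.627], [0.316, 0.918, -0.238], [-0.67, 0.038, -0.741]]
force: [1.7, 0.9, 0.6]
finger_gap: 0.0599
grasp_force: 0.0
d [0.0239 0.0134 0.0014] rv [-0.0423 -0.0486 -0.0997] ee [0.3956 0.3612 0.2152] j [ 0.9   0.08  1.93 -0.83  1.05  0.16] gap 0.0599 t 12.325
```

```bash
echo '[[[0,0,0,0,0,0,0.06],[0,0,0,0,0,0,0.06]]]' | python3 steer.py >/dev/null;python3 -c "
from h import *
T=rot(72.6,45);G=np.array([.474,.353,.076])
rel(G+T[:,2]*(.019-.15)+[0,0,.03],T)"
```

```text
d [0.0265 0.0135 0.0013] rv [-0.0459 -0.0506 -0.1053] ee [0.3972 0.3601 0.2167] j [ 0.9   0.08  1.93 -0.83  1.05  0.15] gap 0.06 t 12.575
```

```bash
echo '[[[0.52,0.27,0.02,-0.046,-0.051,-0.105,0.06],[0.52,0.27,0.02,-0.046,-0.051,-0.105,0.06],[0.52,0.27,0.02,-0.046,-0.051,-0.105,0.06],[0.52,0.27,0.02,-0.046,-0.051,-0.105,0.06]]]' | python3 steer.py >/dev/null;python3 - <<'E'
from h import *
a=manip.get_image("wrist");np.savez("w4.npz",**a);cv2.imwrite("pics/w4.png",a["color"][...,::-1])
P=pts(a)
c0=np.array([.499,.345])
def show(n,k):
    q=P[k];r=cv2.minAreaRect((q[:,:2]*1000).astype(np.float32));print(n,k.sum(),r,q[:,2].max())
near=(np.hypot(P[...,0]-c0[0],P[...,1]-c0[1])<.1)
show("rim",near&(P[...,2]>.041)&(P[...,2]<.05))
show("grip",near&(P[...,2]>.06)&(P[...,2]<.1)&(P[...,0]>.43)&(abs(P[...,1]-.35)<.03))
show("hook",near&(P[...,2]>.11)&(P[...,2]<.14)&(P[...,0]>.45))
T=rot(72.6,45);G=np.array([.474,.353,.076]);rel(G+T[:,2]*.019,T)
E
```

```text
rim 3772 ((497.884765625, 344.7505798339844), (150.38418579101562, 92.38511657714844), 72.74007415771484) 0.04997696335388552
grip 1078 ((473.62744140625, 352.2265930175781), (15.913370132446289, 28.1174373626709), 72.6141586303711) 0.09985405940228081
hook 328 ((492.6089782714844, 346.1252136230469), (7.501871109008789, 27.232667922973633), 72.5587158203125) 0.1309274754832807
d [ 0.0247 -0.0009  0.172 ] rv [ 0.0011  0.0018 -0.0053] ee [0.3874 0.3807 0.2015] j [ 0.96  0.12  1.95 -0.92  1.01  0.18] gap 0.06 t 13.125
```

View pics/w4.png

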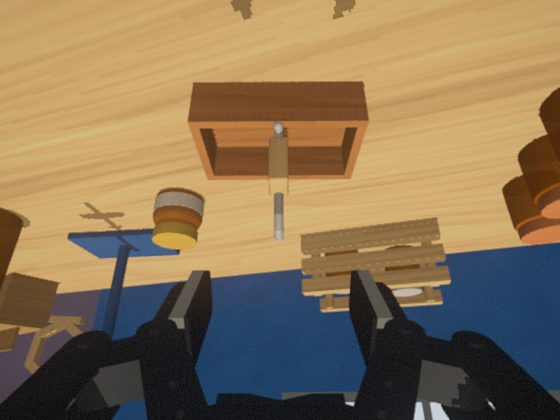

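The wrist view shows the crate's grip at (278,158) with the hook's shank at (279,215), in line with the gripper's centre at x≈281. I'll approach and pinch.

To row units: 0.17 m is 3.4, 0.026 m is 0.52.

```bash
echo '[[[0.52,-0.02,0.8,0,0,-0.005,0.06],[0.52,-0.02,1.6,0,0,-0.005,0.06],[0.52,-0.02,2.4,0,0,-0.005,0.06],[0.52,-0.02,3,0,0,-0.005,0.06],[0.52,-0.02,3.4,0,0,-0.005,0.06],[0.52,-0.02,3.4,0,0,-0.005,0.06],[0.52,-0.02,3.4,0,0,-0.005,0.06]]]' | python3 steer.py;python3 -c "
from h import *
T=rot(72.6,45);G=np.array([.472,.353,.076]);rel(G+T[:,2]*.019,T)"
```

```text
clock: 14.0
ee_pos: [0.4833, 0.354, 0.0683]
tool_rot: [[-0.683, 0.301, 0.666], [0.211, 0.954, -0.214], [-0.699, -0.005, -0.715]]
force: [0.1, 0.2, 0.3]
finger_gap: 0.0601
grasp_force: 0.0
d [ 0.0019 -0.0043  0.0062] rv [-0.0048 -0.0115  0.0025] ee [0.4833 0.354  0.0683] j [ 0.76  0.41  1.92 -1.14  0.74  0.35] gap 0.0601 t 14.0
```

```bash
python3 -c "
from h import *
T=rot(72.6,37);G=np.array([.472,.353,.076]);rel(G+T[:,2]*.019,T)"
```

```text
d [ 0.0046 -0.0043  0.0061] rv [-0.005   0.1281  0.0022] ee [0.4833 0.354  0.0683] j [ 0.76  0.41  1.92 -1.14  0.74  0.35] gap 0.0601 t 14.0
```

To row units: 0.006 m is 0.12, 0.0046 m is 0.092.

```bash
echo '[[[0,0,0,-0.005,0.128,0.002,0.06],[0.092,-0.08,0.12,-0.005,0.128,0.002,0.06],[0.092,-0.08,0.12,-0.005,0.128,0.002,0.06],[0.092,-0.08,0.12,-0.005,0.128,0.002,0.06]]]' | python3 steer.py >/dev/null;python3 -c "
from h import *
T=rot(72.6,37);G=np.array([.472,.353,.076]);rel(G+T[:,2]*.019,T)"
```

```text
d [-0.0018  0.0009 -0.0009] rv [-0.0021 -0.0001  0.002 ] ee [0.4818 0.349  0.0591] j [ 0.7   0.38  1.92 -0.93  0.69  0.13] gap 0.0597 t 14.5
```

```bash
echo '[[[0,0,0,0,0,0,0],[0,0,0,0,0,0,0],[0,0,0,0,0,0,0],[0,0,0,0,0,0,0],[0,0,0,0,0,0,0],[0,0,0,0,0,0,0]]]' | python3 steer.py;python3 -c "
from h import *
T=rot(72.6,37);e=np.array(manip.get_obs()['ee_pos']);rel(e+[0,0,.06],T);rel(e+[0,0,.12],T)"
```

```text
clock: 15.25
ee_pos: [0.4826, 0.3495, 0.0598]
tool_rot: [[-0.763, 0.299, 0.573], [0.239, 0.954, -0.181], [-0.601, -0.001, -0.799]]
force: [-4.4, 1.1, 1.8]
finger_gap: 0.0152
grasp_force: 59.4
d [-0.0361 -0.0001 -0.048 ] rv [-0.0009 -0.001   0.0005] ee [0.4826 0.3495 0.0598] j [ 0.7   0.38  1.91 -0.92  0.69  0.12] gap 0.0152 t 15.25
d [-0.0721 -0.0001 -0.0959] rv [-0.0009 -0.001   0.0005] ee [0.4826 0.3495 0.0598] j [ 0.7   0.38  1.91 -0.92  0.69  0.12] gap 0.0152 t 15.25
```

Units first: shifts go in units of 50 mm. So -0.016 m is -0.32, -0.096 m is -1.92.

```bash
echo '[[[-0.24,0,-0.32,0,0,0,0],[-0.48,0,-0.64,0,0,0,0],[-0.72,0,-0.96,0,0,0,0],[-0.96,0,-1.28,0,0,0,0],[-1.2,0,-1.6,0,0,0,0],[-1.44,0,-1.92,0,0,0,0],[-1.44,0,-1.92,0,0,0,0],[-1.44,0,-1.92,0,0,0,0]]]' | python3 steer.py;python3 - <<'E'
from h import *
o=np.array([.611,.010]);y=np.radians(-11.3);d=np.array([np.cos(y),np.sin(y)])
c=o-.1*d; T=rot(78.7,37)
rel(list(c-.016*d)+[.18],T)
E
```

```text
clock: 16.25
ee_pos: [0.482, 0.3488, 0.1783]
tool_rot: [[-0.764, 0.3, 0.572], [0.238, 0.954, -0.182], [-0.6, -0.003, -0.8]]
force: [0.2, -0.4, -5.3]
finger_gap: 0.0154
grasp_force: 59.1
d [-0.088  -0.2969  0.0649] rv [-0.0668 -0.0025 -0.0842] ee [0.482  0.3488 0.1783] j [ 0.7   0.17  1.88 -0.73  0.86 -0.14] gap 0.0154 t 16.25
```

```bash
echo '[[[-0.2,-0.7,0.16,-0.008,0,-0.01,0],[-0.48,-1.6,0.36,-0.018,0,-0.023,0],[-0.76,-2.6,0.56,-0.029,0,-0.037,0],[-1.06,-3.6,0.78,-0.04,0,-0.05,0],[-1.34,-4.5,0.98,-0.05,0,-0.064,0],[-1.6,-5.4,1.18,-0.06,0,-0.076,0],[-1.76,-5.94,1.3,-0.067,-0.0025,-0.084,0],[-1.76,-5.94,1.3,-0.067,-0.0025,-0.084,0]]]' | python3 steer.py >/dev/null; echo '[[[0,0,0,0,0,0,0],[0,0,0,0,0,0,0],[0,0,0,0,0,0,0],[0,0,0,0,0,0,0]]]' | python3 steer.py;python3 - <<'E'
from h import *
a=manip.get_image("scene");np.savez("s5.npz",**a);b=manip.get_image("top");np.savez("t5.npz",**b);w=manip.get_image("wrist");np.savez("w5.npz",**w)
A=cv2.resize(a["color"][150:290,220:360,::-1],(400,400),interpolation=cv2.INTER_CUBIC)
cv2.imwrite("pics/s5.png",np.hstack([A,cv2.resize(w["color"][...,::-1],(400,400))]))
o=np.array([.611,.010]);y=np.radians(-11.3);d=np.array([np.cos(y),np.sin(y)])
def st(P):return np.stack([(P[...,:2]-o)@d,(P[...,:2]-o)@[-d[1],d[0]],P[...,2]],-1)
for n,I in(("sc",a),("top",b),("wr",w)):
    q=st(pts(I)).reshape(-1,3)
    k=(abs(q[:,0]+.1)<.07)&(abs(q[:,1])<.09)
    r=k&(q[:,2]>.105)&(q[:,2]<.18)&((abs(q[:,1])>.03))
    if r.sum()>20:print(n,"rim",r.sum(),cv2.minAreaRect((q[r,:2]*1000).astype(np.float32)),"z",np.percentile(q[r,2],[5,50,95]).round(4))
    h=(abs(q[:,0]+.095)<.03)&(abs(q[:,1])<.02)&(q[:,2]>.225)&(q[:,2]<.27)
    if h.sum()>5:print(n,"hook",h.sum(),q[h].min(0).round(4),q[h].max(0).round(4),q[h].mean(0).round(4))
    g=(abs(q[:,0])<.016)&(abs(q[:,1])<.045)
    for z0,z1 in((.15,.166),(.18,.2),(.27,.29),(.31,.34)):
        e=g&(q[:,2]>z0)&(q[:,2]<z1)&((abs(q[:,1])>.009)|(z0!=.27))
        if e.sum()>5:print(n,"hang",z0,e.sum(),q[e].min(0).round(4),q[e].max(0).round(4),np.median(q[e],0).round(4))
rel(manip.get_obs()["ee_pos"],rot(78.7,37))
E
```

```text
clock: 17.75
ee_pos: [0.498, 0.0343, 0.181]
tool_rot: [[-0.783, 0.194, 0.592], [0.156, 0.981, -0.115], [-0.603, 0.002, -0.798]]
force: [-0.2, -1.0, -4.0]
finger_gap: 0.0155
grasp_force: 60.5
sc rim 850 ((-96.08071899414062, 3.4045028686523438), (97.62610626220703, 152.31146240234375), 0.12201808393001556) z [0.1283 0.1543 0.1688]
sc hook 56 [-0.1132 -0.0015  0.2259] [-0.0794  0.0066  0.2534] [-0.0933  0.0021  0.2417]
sc hang 0.15 59 [-0.0061 -0.013   0.1531] [0.0077 0.0305 0.1658] [0.0033 0.0072 0.1602]
sc hang 0.18 55 [-0.0081 -0.0289  0.1802] [0.0067 0.0323 0.1998] [ 0.0026 -0.0185  0.1898]
sc hang 0.27 103 [-0.0078 -0.0292  0.2704] [0.0086 0.03   0.2895] [ 0.0031 -0.0131  0.2824]
sc hang 0.31 176 [-0.0073 -0.0218  0.3109] [0.0087 0.0156 0.3371] [ 0.0031 -0.0034  0.3258]
top rim 1120 ((-99.7712631225586, 2.6646194458007812), (90.27770233154297, 149.87034606933594), 0.12834428250789642) z [0.1269 0.1323 0.1693]
top hook 46 [-0.1177 -0.0014  0.2281] [-0.0827  0.0063  0.2565] [-0.1015  0.0025  0.2479]
top hang 0.18 12 [-0.0079 -0.0251  0.1801] [-0.0034  0.0385  0.1991] [-0.0074  0.0055  0.1872]
top hang 0.27 48 [-0.008  -0.0285  0.2716] [0.0027 0.0296 0.2898] [-0.0051  0.0168  0.284 ]
top hang 0.31 90 [-0.0082 -0.0214  0.3105] [0.0025 0.015  0.3397] [-0.005  -0.0032  0.3335]
wr rim 32153 ((-99.86894226074219, 1.3952865600585938), (92.01012420654297, 151.5412139892578), 0.29234200716018677) z [0.1274 0.1517 0.1668]
wr hook 173 [-0.1183 -0.0028  0.225 ] [-0.1131  0.0048  0.2284] [-0.1164  0.0012  0.2265]
d [0. 0. 0.] rv [0.0021 0.0016 0.    ] ee [0.4981 0.0337 0.1811] j [-0.16 -0.31  2.32 -0.05  0.49 -1.49] gap 0.0155 t 17.9
```

View pics/s5.png

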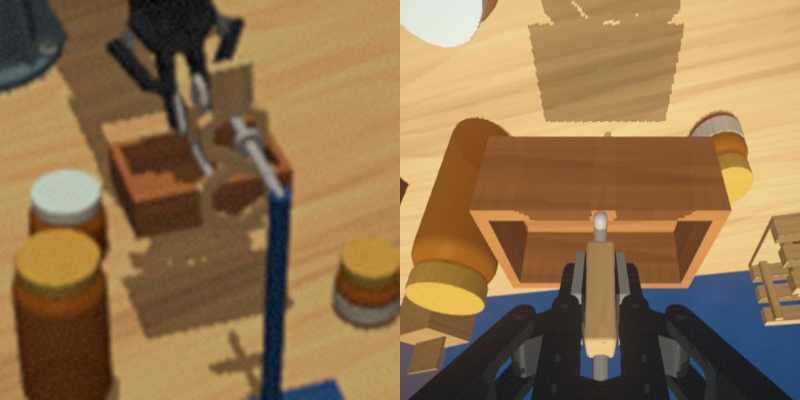

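The scene view shows the crate level in the gripper, in front of the hanger. The wrist view has the grip at (600,290) and the hook's top at (600,365). The crate is about 97 mm short along the bar and laterally aligned with the loop. I'll lower it 41 mm, then advance.

```bash
echo '[[[0.24,0,0.32,0,0,0,0],[0.494,0,0.654,0,0,0,0],[0.494,0,0.654,0,0,0,0],[0.494,0,0.654,0,0,0,0]]]' | python3 steer.py >/dev/null; echo '[[[-0.32,0,0.24,0,0,0,0],[-0.64,0,0.48,0,0,0,0],[-0.88,0,0.66,0,0,0,0],[-0.88,0,0.66,0,0,0,0]]]' | python3 steer.py; python3 -c "
from h import *
o=np.array([.611,.010]);y=np.radians(-11.3);d=np.array([np.cos(y),np.sin(y)])
def st(P):return np.stack([(P[...,:2]-o)@d,(P[...,:2]-o)@[-d[1],d[0]],P[...,2]],-1)
print(st(np.array(manip.get_obs()['ee_pos'])))
for n in('scene','top'):
  I=manip.get_image(n);q=st(pts(I)).reshape(-1,3);np.savez(n+'6.npz',**I)
  if n=='scene':cv2.imwrite('pics/s6.png',cv2.resize(I['color'][150:290,220:360,::-1],(560,560),interpolation=cv2.INTER_CUBIC))
  h=(abs(q[:,0]+.042)<.022)&(abs(q[:,1])<.02)&(q[:,2]>.185)&(q[:,2]<.23)
  print(n,h.sum(),q[h].min(0).round(4),q[h].max(0).round(4))
"
```

```text
clock: 18.9
ee_pos: [0.5533, 0.0224, 0.1414]
tool_rot: [[-0.781, 0.196, 0.593], [0.157, 0.981, -0.117], [-0.604, 0.002, -0.797]]
force: [0.1, 0.2, -3.7]
finger_gap: 0.0151
grasp_force: 60.6
[-0.05898013  0.00084426  0.14136802]
scene 16 [-0.0561 -0.002   0.1855] [-0.0236  0.0049  0.2056]
top 31 [-0.0627 -0.002   0.1852] [-0.0371  0.0055  0.2134]
```

View pics/s6.png

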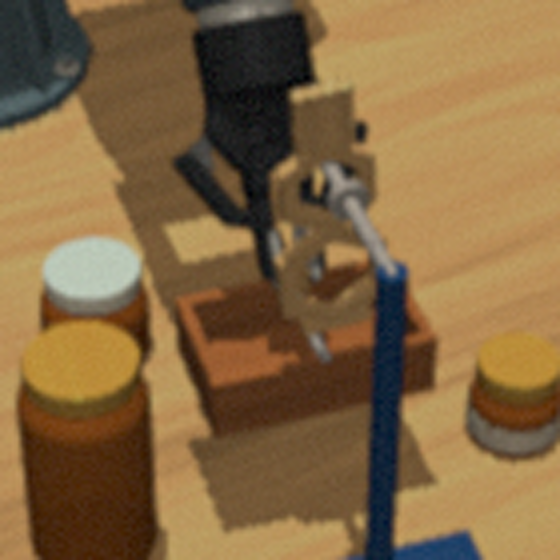

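The crate is in front of the hanger, and the hook top is level with the lower cell at (320,270). I've used all ten picture views, so from here I measure numerically. Advancing now.

```bash
cat > m.py <<'E'
from h import *
o=np.array([.611,.010]);y=np.radians(-11.3);d=np.array([np.cos(y),np.sin(y)])
def st(P):return np.stack([(P[...,:2]-o)@d,(P[...,:2]-o)@[-d[1],d[0]],P[...,2]],-1)
def chk():
    O=manip.get_obs();print("tcp",st(np.array(O['ee_pos'])).round(4),"F",np.round(O["force"],1))
    for n in('scene','top'):
        q=st(pts(manip.get_image(n))).reshape(-1,3)
        def f(nm,k):
            if k.sum()>5:print(n,nm,k.sum(),q[k].min(0).round(4),q[k].max(0).round(4))
        g=(abs(q[:,0])<.03)
        f("tab",g&(abs(q[:,1])<.04)&(q[:,2]>.31)&(q[:,2]<.345))
        f("mid",g&(abs(q[:,1])<.045)&(abs(q[:,1])>.012)&(q[:,2]>.18)&(q[:,2]<.21))
        f("foot",g&(abs(q[:,1])<.035)&(q[:,2]>.145)&(q[:,2]<.162))
        z=q[(abs(q[:,0])<.055)&(abs(abs(q[:,1])-.06)<.025)&(q[:,2]>.03)&(q[:,2]<.15)]
        if len(z)>20:
            r=z[z[:,2]>np.percentile(z[:,2],97)-.006];c,w,a=cv2.minAreaRect((r[:,:2]*1000).astype(np.float32));print(n,"rim",np.round(c,1),np.round(w,1),round(a,1),[ (s,r[r[:,1]*s>0][:,2].mean().round(4)) for s in(1,-1)],[ (s,r[(r[:,0]-c[0]/1e3)*s>.03][:,2].mean().round(4)) for s in(1,-1)])
E
echo '[[[-0.2,0,0.15,0,0,0,0],[-0.4,0,0.3,0,0,0,0],[-0.56,0,0.42,0,0,0,0],[-0.67,0,0.506,0,0,0,0],[-0.67,0,0.506,0,0,0,0],[-0.67,0,0.506,0,0,0,0]]]' | python3 steer.py|grep -E "force|pos";python3 -c "
from m import *
chk()"
```

```text
ee_pos: [0.5929, 0.0146, 0.14]
force: [0.3, 0.2, -3.8]
grasp_force: 60.5
tcp [-0.0187  0.001   0.14  ] F [ 0.3  0.2 -3.8]
scene tab 177 [-0.0062 -0.022   0.3102] [0.008  0.0161 0.338 ]
scene mid 70 [-0.0081 -0.0293  0.1807] [0.0086 0.0326 0.2094]
scene foot 46 [-0.0293 -0.0179  0.1461] [0.0066 0.0295 0.162 ]
scene rim [-0.   2.3] [152.8  95. ] 89.0 [(1, np.float64(0.1262)), (-1, np.float64(0.1259))] [(1, np.float64(0.126)), (-1, np.float64(0.1256))]
top tab 92 [-0.0084 -0.0214  0.3112] [0.0021 0.0149 0.3384]
top mid 16 [-0.0079 -0.0277  0.1803] [-0.004   0.0384  0.2064]
top foot 33 [-0.0288 -0.0187  0.1495] [-0.0071  0.0226  0.1617]
top rim [-3.3  2.4] [149.8  90. ] 90.0 [(1, np.float64(0.1271)), (-1, np.float64(0.1268))] [(1, np.float64(0.127)), (-1, np.float64(0.1272))]
```

To row units: 0.0232 m is 0.464, 0.0175 m is 0.35.

```bash
echo '[[[0.12,0,0.16,0,0,0,0],[0.24,0,0.32,0,0,0,0],[0.35,0,0.464,0,0,0,0],[0.35,0,0.464,0,0,0,0],[0.35,0,0.464,0,0,0,0]]]' | python3 steer.py|grep -E "force|pos"
for i in 1 2 3; do echo '[[[0.024,0,0.032,0,0,0,0],[0.024,0,0.032,0,0,0,0],[0.024,0,0.032,0,0,0,0]]]' | python3 steer.py|grep -E "force|pos";done;python3 -c "
from m import *
chk()"
```

```text
ee_pos: [0.5934, 0.0145, 0.1113]
force: [-1.4, -0.3, -3.1]
grasp_force: 60.5
ee_pos: [0.5934, 0.0145, 0.1095]
force: [0.1, -0.6, -3.9]
grasp_force: 60.5
ee_pos: [0.5938, 0.0145, 0.1079]
force: [0.3, 0.2, -2.1]
grasp_force: 60.9
ee_pos: [0.5953, 0.0143, 0.1074]
force: [-0.2, 0.7, 6.8]
grasp_force: 61.6
tcp [-0.0162  0.0011  0.1074] F [-0.2  0.7  6.8]
scene tab 176 [-0.0086 -0.0215  0.3101] [0.0085 0.0158 0.3375]
scene mid 72 [-0.0064 -0.0294  0.1802] [0.0083 0.0327 0.2088]
scene foot 44 [-0.0299 -0.02    0.15  ] [0.0205 0.0299 0.1618]
scene rim [-2.2  2.8] [151.  102.2] 89.5 [(1, np.float64(0.0939)), (-1, np.float64(0.0951))] [(1, np.float64(0.0939)), (-1, np.float64(0.0968))]
top tab 90 [-0.0085 -0.0214  0.3108] [0.0016 0.015  0.3385]
top mid 17 [-0.0069 -0.0276  0.1808] [-0.0036  0.0389  0.2085]
top foot 17 [-0.0296 -0.0119  0.1451] [-0.0059  0.0291  0.1607]
top rim [-4.5  2.5] [ 98.4 150. ] 0.3 [(1, np.float64(0.095)), (-1, np.float64(0.0946))] [(1, np.float64(0.0945)), (-1, np.float64(0.0958))]
```

To row units: -0.0012 m is -0.024, -0.0009 m is -0.018.

```bash
echo '[[[-0.018,0,-0.024,0,0,0,0],[-0.018,0,-0.024,0,0,0,0],[-0.018,0,-0.024,0,0,0,0]]]' | python3 steer.py|grep -E "force|pos"; echo '[[[0,0,0,0,0,0,0.018],[0,0,0,0,0,0,0.022],[0,0,0,0,0,0,0.03],[0,0,0,0,0,0,0.045],[0,0,0,0,0,0,0.06],[0,0,0,0,0,0,0.06],[0,0,0,0,0,0,0.06],[0,0,0,0,0,0,0.06]]]' | python3 steer.py;python3 -c "
from m import *
chk()"
```

```text
ee_pos: [0.594, 0.0145, 0.1075]
force: [-1.0, 0.2, 4.4]
grasp_force: 61.4
clock: 23.08
ee_pos: [0.5933, 0.0146, 0.1068]
tool_rot: [[-0.782, 0.195, 0.592], [0.157, 0.981, -0.116], [-0.603, 0.002, -0.798]]
force: [-0.2, 0.4, 0.2]
finger_gap: 0.0598
grasp_force: 0.0
tcp [-0.0182  0.001   0.1068] F [-0.2  0.4  0.2]
scene tab 172 [-0.0064 -0.0221  0.31  ] [0.0074 0.0155 0.3394]
scene mid 60 [-0.0062 -0.0273  0.1801] [0.0081 0.0422 0.2094]
scene foot 41 [-0.0029 -0.0112  0.151 ] [0.0186 0.0332 0.1616]
scene rim [-30.5   2.1] [34.4 89. ] 3.2 [(1, np.float64(0.1308)), (-1, np.float64(0.1359))] [(1, np.float64(nan)), (-1, np.float64(nan))]
top tab 95 [-0.0081 -0.0223  0.3106] [0.0027 0.015  0.3408]
top mid 21 [-0.0087 -0.0277  0.1812] [-0.0017  0.0421  0.2087]
top foot 10 [-0.0293 -0.0094  0.1452] [-0.0076  0.0259  0.1616]
top rim [-32.3   2.9] [33.6 90. ] 7.3 [(1, np.float64(0.1367)), (-1, np.float64(0.1361))] [(1, np.float64(nan)), (-1, np.float64(nan))]m.py:16: RuntimeWarning: Mean of empty slice.
  r=z[z[:,2]>np.percentile(z[:,2],97)-.006];c,w,a=cv2.minAreaRect((r[:,:2]*1000).astype(np.float32));print(n,"rim",np.round(c,1),np.round(w,1),round(a,1),[ (s,r[r[:,1]*s>0][:,2].mean().round(4)) for s in(1,-1)],[ (s,r[(r[:,0]-c[0]/1e3)*s>.03][:,2].mean().round(4)) for s in(1,-1)])
  ret = ret.dtype.type(ret / rcount)
```

```bash
echo '[[[0,0,-0.2,0,0,0,0.06],[0,0,-0.5,0,0,0,0.06],[0,0,-0.9,0,0,0,0.06],[0,0,-1.3,0,0,0,0.06],[0.8,0,-2.2,0,0,0,0.06],[1.4,0,-3,0,0,0,0.06],[1.4,0,-3.8,0,0,0,0.06],[1.4,0,-3.8,0,0,0,0.06]]]' | python3 steer.py;echo '[[[0,0,0,0,0,0,0.06],[0,0,0,0,0,0,0.06],[0,0,0,0,0,0,0.06],[0,0,0,0,0,0,0.06],[0,0,0,0,0,0,0.06],[0,0,0,0,0,0,0.06],[0,0,0,0,0,0,0.06],[0,0,0,0,0,0,0.06]]]' | python3 steer.py|head -1;python3 -c "
from m import *
chk();print();chk()"
```

```text
clock: 24.18
ee_pos: [0.4269, 0.048, 0.2206]
tool_rot: [[-0.776, 0.194, 0.6], [0.155, 0.981, -0.117], [-0.611, 0.002, -0.792]]
force: [0.1, 0.3, 0.1]
finger_gap: 0.06
grasp_force: 0.0
clock: 25.18
tcp [-0.1886  0.0007  0.2162] F [ 1.1 -1.   0.1]
scene tab 176 [-0.0079 -0.0236  0.31  ] [0.0079 0.0164 0.3375]
scene mid 64 [-0.0056 -0.0274  0.1808] [0.0092 0.0409 0.2096]
scene foot 42 [-0.0017 -0.011   0.1514] [0.0185 0.0338 0.162 ]
scene rim [-0.1  2.8] [ 95.6 151.7] 0.8 [(1, np.float64(0.0938)), (-1, np.float64(0.0951))] [(1, np.float64(0.0944)), (-1, np.float64(0.0946))]
top tab 90 [-0.0081 -0.0223  0.3105] [0.0022 0.015  0.3413]
top mid 19 [-0.0082 -0.0255  0.1802] [-0.0013  0.0423  0.2071]
top foot 7 [-0.0291 -0.0067  0.1464] [-0.0077  0.0205  0.16  ]
top rim [-2.   2.8] [ 90.4 149.6] 0.1 [(1, np.float64(0.0941)), (-1, np.float64(0.0953))] [(1, np.float64(0.0949)), (-1, np.float64(0.0947))]

tcp [-0.1886  0.0007  0.2162] F [0.2 0.4 0.5]
scene tab 175 [-0.0062 -0.0226  0.3102] [0.0098 0.0152 0.3377]
scene mid 64 [-0.0071 -0.0275  0.1802] [0.0073 0.0416 0.2098]
scene foot 42 [-0.0018 -0.0113  0.1507] [0.0186 0.0321 0.1616]
scene rim [0.4 2.7] [ 96.3 151.8] 0.4 [(1, np.float64(0.0934)), (-1, np.float64(0.0949))] [(1, np.float64(0.0941)), (-1, np.float64(0.0943))]
top tab 92 [-0.0084 -0.0223  0.3108] [0.0026 0.0129 0.3392]
top mid 23 [-0.0081 -0.0254  0.1802] [-0.002   0.0419  0.2098]
top foot 11 [-0.0288 -0.0066  0.1452] [-0.0071  0.0315  0.162 ]
top rim [-2.   2.9] [ 90.8 149.5] 0.1 [(1, np.float64(0.094)), (-1, np.float64(0.0952))] [(1, np.float64(0.0947)), (-1, np.float64(0.095))]
```

```bash
cat > tilt.py <<'E'
from m import *
def tilt():
    for n in("scene","top"):
        q=st(pts(manip.get_image(n))).reshape(-1,3);q=q[(abs(q[:,0])<.012)]
        L=[]
        for z0 in(.3,.31,.32,.33):
            w=q[(q[:,2]>z0)&(q[:,2]<z0+.01)&(abs(q[:,1])<.04)&(abs(q[:,1])>.008)]
            if len(w)>6:L.append((z0,w[:,1].min(),w[:,1].max()))
        for z0 in(.15,.155,.18,.19,.2,.26,.27,):
            w=q[(q[:,2]>z0)&(q[:,2]<z0+.01)&(abs(q[:,1])<.05)]
            if len(w)>6:L.append((z0,w[:,1].min(),w[:,1].max()))
        print(n,[(z,round(a*1e3,1),round(b*1e3,1)) for z,a,b in L])
        h=q[(q[:,2]>.169)&(q[:,2]<.185)&(abs(q[:,1])<.012)];print("  hooktop",len(h),h.mean(0).round(4) if len(h) else "")
E
python3 -c "
from tilt import *
tilt()
I=manip.get_image('scene');P=st(pts(I));k=(abs(P[...,0])<.012)&(P[...,2]>.14)&(P[...,2]<.36)&(abs(P[...,1])<.05)
k[:100]=0
k=cv2.morphologyEx(k.astype(np.uint8),cv2.MORPH_OPEN,np.ones((2,2)))
# print(coarse mask)
ys,xs=np.nonzero(k);print(ys.min(),ys.max(),xs.min(),xs.max())
for r in range(ys.min(),ys.max()+1,2):print(r,''.join('#' if v else '.' for v in k[r,xs.min():xs.max()+1]))"
```

```text
scene [(0.3, np.float64(-20.1), np.float64(15.3)), (0.31, np.float64(-21.1), np.float64(16.5)), (0.32, np.float64(-22.3), np.float64(13.3)), (0.33, np.float64(-22.1), np.float64(13.4)), (0.15, np.float64(-10.8), np.float64(29.5)), (0.155, np.float64(-11.1), np.float64(32.8)), (0.18, np.float64(-26.2), np.float64(32.7)), (0.19, np.float64(-26.9), np.float64(33.1)), (0.2, np.float64(-27.9), np.float64(-17.7)), (0.26, np.float64(-27.7), np.float64(28.8)), (0.27, np.float64(-28.8), np.float64(29.4))]
  hooktop 44 [ 0.0022 -0.0011  0.1759]
top [(0.31, np.float64(-16.1), np.float64(15.0)), (0.33, np.float64(-22.3), np.float64(13.5)), (0.18, np.float64(-25.4), np.float64(41.5)), (0.19, np.float64(-22.6), np.float64(42.5)), (0.27, np.float64(-28.5), np.float64(25.7))]
  hooktop 10 [-0.0052 -0.007   0.1754]
170 234 290 317
170 ................##..........
172 ........###########.........
174 ...################.........
176 ...################.........
178 ...################.........
180 ....################........
182 ....################........
184 ....################........
186 ....#################.......
188 .....###########.#######....
190 ....#########.###########...
192 .##############.....#####...
194 ########............#####...
196 ######...............####...
198 .#####.................###..
200 .#####..................##..
202 .##########.................
204 .#############..............
206 ..#################.........
208 .........###########........
210 ......###############.....##
212 ....#########...............
214 .##########.................
216 .#######....................
218 .#####......................
220 .#####................###...
222 .#####..............#####...
224 .#####.....####..########...
226 ..######################....
228 ..############..#########...
230 .......######....#######....
232 .......#######..............
234 ........##.##...............
```

The hanger leans about 5° because the hook rests 7 mm off the loop's corner. I'll mend this by regripping the crate, lifting it slightly, seating the hook in the corner and drawing it back under the bar.

```bash
python3 -c "
from h import *
T=rot(78.7,37);p=np.array([.5936,.0146,.107]);rel(p,T);rel(p-T[:,2]*.07,T)"
```

```text
d [-7.03e-02  1.00e-04  1.90e-01] rv [ 0.0018  0.0018 -0.0005] ee [0.4262 0.0477 0.2162] j [-0.14 -0.64  2.43 -0.05  0.71 -1.49] gap 0.0601 t 25.525
d [-0.0704  0.0002  0.12  ] rv [ 0.0018  0.0018 -0.0005] ee [0.4262 0.0477 0.2162] j [-0.14 -0.64  2.43 -0.05  0.71 -1.49] gap 0.0601 t 25.525
```

To row units: 0.19 m is 3.8, 0.18 m is 3.6.

```bash
echo '[[[-0.6,0,1,0,0,0,0.06],[-1.4,0,1.8,0,0,0,0.06],[-1.4,0,2.4,0,0,0,0.06],[-1.4,0,2.9,0,0,0,0.06],[-1.4,0,3.3,0,0,0,0.06],[-1.4,0,3.6,0,0,0,0.06],[-1.4,0,3.8,0,0,0,0.06],[-1.4,0,3.8,0,0,0,0.06]]]' | python3 steer.py|grep -E "force|pos"; echo '[[[0,0,0,0,0,0,0.04],[0,0,0,0,0,0,0.03],[0,0,0,0,0,0,0.02],[0,0,0,0,0,0,0.0],[0,0,0,0,0,0,0],[0,0,0,0,0,0,0]]]' | python3 steer.py|grep -E "force|pos|gap"
echo '[[[-0.06,0,-0.08,0,0,0,0],[-0.12,0,-0.16,0,0,0,0],[-0.12,0.16,-0.16,0,0,0,0],[-0.12,0.16,-0.16,0,0,0,0],[-0.12,0.16,-0.16,0,0,0,0]]]' | python3 steer.py|grep -E "force|pos|gap";python3 -c "
from tilt import *
chk();tilt()"
```

```text
ee_pos: [0.5932, 0.0145, 0.1061]
force: [0.3, 0.1, -0.2]
grasp_force: 0.0
ee_pos: [0.593, 0.0146, 0.1065]
force: [0.9, -0.5, -2.9]
finger_gap: 0.0154
grasp_force: 60.0
ee_pos: [0.5947, 0.0224, 0.1168]
force: [0.3, 0.8, -4.9]
finger_gap: 0.0152
grasp_force: 59.9
tcp [-0.0184  0.009   0.1168] F [ 0.3  0.8 -4.9]
scene tab 177 [-0.0056 -0.0204  0.3102] [0.0089 0.0152 0.3379]
scene mid 91 [-0.0063 -0.0314  0.1807] [0.0117 0.0322 0.21  ]
scene foot 34 [-0.0294 -0.0172  0.1527] [0.0179 0.0275 0.1619]
scene rim [-0.5  9.7] [ 96.3 150.9] 0.6 [(1, np.float64(0.1032)), (-1, np.float64(0.1035))] [(1, np.float64(0.1035)), (-1, np.float64(0.1028))]
top tab 93 [-0.008  -0.0196  0.3109] [0.0027 0.0156 0.3399]
top mid 23 [-0.0151 -0.0306  0.1803] [-0.003   0.0357  0.2073]
top foot 24 [-0.0298 -0.0095  0.1459] [-0.0076  0.0233  0.1617]
top rim [-2.  10.1] [ 90.  149.7] 0.3 [(1, np.float64(0.1046)), (-1, np.float64(0.1044))] [(1, np.float64(0.1046)), (-1, np.float64(0.1044))]
scene [(0.3, np.float64(-19.3), np.float64(15.7)), (0.31, np.float64(-19.9), np.float64(15.1)), (0.32, np.float64(-20.2), np.float64(15.6)), (0.33, np.float64(-21.0), np.float64(16.1)), (0.15, np.float64(-17.0), np.float64(24.3)), (0.155, np.float64(-18.1), np.float64(26.1)), (0.18, np.float64(-31.1), np.float64(32.5)), (0.19, np.float64(-31.4), np.float64(31.9)), (0.2, np.float64(-32.4), np.float64(31.0)), (0.26, np.float64(-29.4), np.float64(28.9)), (0.27, np.float64(-29.6), np.float64(28.4))]
  hooktop 35 [ 0.0002 -0.0005  0.1739]
top [(0.32, np.float64(-18.4), np.float64(14.8)), (0.33, np.float64(-20.5), np.float64(15.1)), (0.18, np.float64(-28.0), np.float64(38.8)), (0.27, np.float64(-27.1), np.float64(28.0))]
  hooktop 12 [-0.0052 -0.0056  0.1744]
```

To row units: 0.0066 m is 0.132, -0.005 m is -0.1.

```bash
echo '[[[0,-0.1,0,0,0,0,0],[0.08,-0.1,0.1,0,0,0,0],[0.1,-0.1,0.132,0,0,0,0],[0.1,-0.1,0.132,0,0,0,0]]]' | python3 steer.py|grep -E "force|pos"; echo '[[[0.012,0,0.016,0,0,0,0],[0.012,0,0.016,0,0,0,0],[0.012,0,0.016,0,0,0,0]]]' | python3 steer.py|grep -E "force|pos|gap";python3 -c "
from tilt import *
chk();tilt()"
```

```text
ee_pos: [0.5935, 0.0175, 0.108]
force: [0.6, 0.0, -3.6]
grasp_force: 59.9
ee_pos: [0.5939, 0.0176, 0.1076]
force: [0.3, -0.8, -3.6]
finger_gap: 0.0152
grasp_force: 59.9
tcp [-0.0182  0.0041  0.1076] F [ 0.3 -0.8 -3.6]
scene tab 177 [-0.0072 -0.021   0.3104] [0.0084 0.0163 0.3383]
scene mid 70 [-0.0075 -0.0296  0.1801] [0.0076 0.0322 0.21  ]
scene foot 41 [-0.0067 -0.0132  0.145 ] [0.0198 0.0297 0.1617]
scene rim [1.1 5.1] [151.3  96.2] 89.4 [(1, np.float64(0.0943)), (-1, np.float64(0.0945))] [(1, np.float64(0.0947)), (-1, np.float64(0.0941))]
top tab 93 [-0.0083 -0.0214  0.3101] [0.002 0.016 0.338]
top mid 14 [-0.0082 -0.0277  0.1817] [-0.0043  0.0384  0.2091]
top foot 11 [-0.0264 -0.012   0.1456] [-0.0065  0.0206  0.1613]
top rim [-5.7  5.4] [ 97.5 149.9] 0.2 [(1, np.float64(0.0956)), (-1, np.float64(0.0952))] [(1, np.float64(0.0955)), (-1, np.float64(0.0961))]
scene [(0.3, np.float64(-19.7), np.float64(15.1)), (0.31, np.float64(-19.6), np.float64(14.8)), (0.32, np.float64(-21.3), np.float64(15.7)), (0.33, np.float64(-21.6), np.float64(14.8)), (0.15, np.float64(-13.3), np.float64(30.3)), (0.155, np.float64(-13.9), np.float64(30.7)), (0.18, np.float64(-28.3), np.float64(32.4)), (0.19, np.float64(-28.8), np.float64(31.9)), (0.2, np.float64(-29.5), np.float64(29.7)), (0.26, np.float64(-29.1), np.float64(29.2)), (0.27, np.float64(-29.7), np.float64(29.6))]
  hooktop 50 [ 0.0007 -0.      0.1749]
top [(0.31, np.float64(-16.0), np.float64(15.9)), (0.33, np.float64(-21.4), np.float64(13.8)), (0.27, np.float64(-28.5), np.float64(29.8))]
  hooktop 11 [-0.0044 -0.0058  0.1738]
```

```bash
cat > tip.py <<'E'
from tilt import *
def tip():
    for i in range(2):
        q=st(pts(manip.get_image("scene"))).reshape(-1,3)
        k=(q[:,0]>.009)&(q[:,0]<.026)&(abs(q[:,1])<.03)&(q[:,2]>.135)&(q[:,2]<.19)
        print("tip",k.sum(),q[k].min(0).round(4),q[k].max(0).round(4),np.median(q[k],0).round(4))
        f=(abs(q[:,0])<.01)&(abs(q[:,1])<.05)&(q[:,2]>.15)&(q[:,2]<.163);t=(abs(q[:,0])<.012)&(abs(q[:,1])<.04)&(q[:,2]>.32)&(q[:,2]<.34)
        a=(q[f,1].min()+q[f,1].max())/2;b=(q[t,1].min()+q[t,1].max())/2
        print("foot t",a.round(4),"tab t",b.round(4),"tilt deg",np.degrees((a-b)/.173).round(2))
E
python3 -c "
from tip import *
tip()"
```

```text
tip 33 [0.0097 0.0009 0.1515] [0.0194 0.0087 0.1803] [0.0146 0.0047 0.1683]
foot t 0.0086 tab t -0.0033 tilt deg 3.94
tip 31 [0.0096 0.0013 0.1489] [0.0191 0.0088 0.1798] [0.0147 0.0044 0.1661]
foot t 0.008 tab t -0.0031 tilt deg 3.66
```

```bash
echo '[[[-0.06,0,-0.08,0,0,0,0],[-0.12,0,-0.16,0,0,0,0],[-0.12,0.06,-0.16,0,0,0,0],[-0.12,0.12,-0.16,0,0,0,0],[-0.12,0.12,-0.16,0,0,0,0]]]' | python3 steer.py|grep -E "force|pos"; python3 -c "
from tip import *
tip()"; echo '[[[0.06,0,0.08,0,0,0,0],[0.09,0,0.12,0,0,0,0],[0.11,0,0.146,0,0,0,0],[0.11,0,0.146,0,0,0,0],[0.11,0,0.146,0,0,0,0]]]' | python3 steer.py|grep -E "force|pos"; python3 -c "
from tip import *
tip()"
```

```text
ee_pos: [0.5949, 0.0238, 0.1174]
force: [-0.5, 0.2, -4.6]
grasp_force: 59.8
tip 31 [0.0092 0.0078 0.158 ] [0.0188 0.0148 0.1883] [0.0155 0.0117 0.1766]
foot t 0.0083 tab t -0.0027 tilt deg 3.66
tip 32 [0.0094 0.0076 0.1576] [0.0205 0.0153 0.1873] [0.0152 0.0107 0.1763]
foot t 0.0084 tab t -0.0033 tilt deg 3.89
ee_pos: [0.5951, 0.0234, 0.1085]
force: [0.1, 0.2, -3.7]
grasp_force: 59.9
tip 35 [0.0096 0.0072 0.1519] [0.0197 0.0155 0.1813] [0.0147 0.0104 0.1654]
foot t 0.0075 tab t -0.0032 tilt deg 3.54
tip 36 [0.0096 0.0066 0.1519] [0.0199 0.0159 0.1828] [0.0144 0.0104 0.1665]
foot t 0.0085 tab t -0.0038 tilt deg 4.07
```

To row units: -0.013 m is -0.26, -0.012 m is -0.24.

```bash
echo '[[[0.008,-0.04,0.012,0,0,0,0],[0.008,-0.08,0.012,0,0,0,0],[0.008,-0.12,0.012,0,0,0,0],[0.008,-0.16,0.012,0,0,0,0],[0.008,-0.2,0.012,0,0,0,0],[0.008,-0.24,0.012,0,0,0,0],[0.008,-0.26,0.012,0,0,0,0],[0.008,-0.26,0.012,0,0,0,0]]]' | python3 steer.py|grep -E "force|pos"; python3 -c "
from tip import *
tip()"
```

```text
ee_pos: [0.5926, 0.0105, 0.1078]
force: [0.4, 0.6, -3.2]
grasp_force: 59.9
tip 38 [ 0.0094 -0.0057  0.1471] [0.0191 0.0028 0.1811] [ 0.0139 -0.0029  0.1652]
foot t 0.0047 tab t -0.0021 tilt deg 2.24
tip 40 [ 0.009  -0.006   0.1491] [0.0199 0.0143 0.1812] [ 0.0151 -0.0023  0.166 ]
foot t 0.0034 tab t -0.0024 tilt deg 1.92
```

To row units: -0.005 m is -0.1, -0.004 m is -0.08.

```bash
echo '[[[0,-0.04,0,0,0,0,0],[0,-0.08,0,0,0,0,0],[0,-0.1,0,0,0,0,0],[0,-0.1,0,0,0,0,0]]]' | python3 steer.py|grep -E "force|pos"; python3 -c "
from tip import *
tip()";  echo '[[[-0.04,0,-0.06,0,0,0,0],[-0.08,0,-0.106,0,0,0,0],[-0.08,0.06,-0.106,0,0,0,0],[-0.08,0.12,-0.106,0,0,0,0],[-0.08,0.12,-0.106,0,0,0,0]]]' | python3 steer.py|grep -E "force|pos";python3 -c "
from tip import *
tip()"
```

```text
ee_pos: [0.5919, 0.0056, 0.108]
force: [0.8, 0.2, -1.4]
grasp_force: 60.2
tip 40 [ 0.0091 -0.011   0.1508] [0.0198 0.027  0.1817] [ 0.0143 -0.0072  0.1679]
foot t -0.0015 tab t -0.0001 tilt deg -0.46
tip 37 [ 0.0096 -0.0114  0.149 ] [ 0.0198 -0.0027  0.1805] [ 0.0143 -0.0071  0.1657]
foot t -0.0019 tab t -0.0006 tilt deg -0.44
ee_pos: [0.5926, 0.012, 0.1141]
force: [-0.1, -0.6, -4.4]
grasp_force: 59.8
tip 34 [ 0.0095 -0.0145  0.1579] [0.0205 0.0033 0.1848] [ 0.014  -0.0012  0.1722]
foot t 0.0043 tab t -0.0022 tilt deg 2.16
tip 31 [ 0.0112 -0.0044  0.1566] [0.0218 0.0031 0.188 ] [ 0.0158 -0.0012  0.1721]
foot t 0.0029 tab t -0.0021 tilt deg 1.66
```

To row units: 0.003 m is 0.06, 0.0056 m is 0.112.

```bash
echo '[[[0,0.06,0,0,0,0,0],[0,0.09,0,0,0,0,0],[0.04,0.09,0.06,0,0,0,0],[0.07,0.09,0.094,0,0,0,0],[0.084,0.09,0.112,0,0,0,0],[0.084,0.09,0.112,0,0,0,0]]]' | python3 steer.py|grep -E "force|pos"; python3 -c "
from tip import *
tip()";  echo '[[[0.012,0,0.016,0,0,0,0],[0.012,0,0.016,0,0,0,0],[0.012,0,0.016,0,0,0,0]]]' | python3 steer.py|grep -E "force|pos";python3 -c "
from tip import *
tip()"
```

```text
ee_pos: [0.5935, 0.016, 0.1071]
force: [-0.7, -0.8, -5.1]
grasp_force: 59.8
tip 36 [ 0.0096 -0.0148  0.1522] [0.0198 0.0078 0.1785] [0.0137 0.0029 0.166 ]
foot t 0.0081 tab t -0.0024 tilt deg 3.49
tip 32 [ 0.0091 -0.0003  0.1492] [0.0215 0.0075 0.1782] [0.0141 0.0031 0.1651]
foot t 0.0082 tab t -0.0033 tilt deg 3.8
ee_pos: [0.5942, 0.0159, 0.107]
force: [-0.8, -0.0, -0.4]
grasp_force: 60.2
tip 30 [ 0.0094 -0.0007  0.1473] [0.0214 0.0081 0.1802] [0.0153 0.003  0.1658]
foot t 0.0079 tab t -0.0029 tilt deg 3.59
tip 30 [ 0.0108 -0.0003  0.152 ] [0.02   0.0078 0.1775] [0.0158 0.0037 0.1664]
foot t 0.0091 tab t -0.0031 tilt deg 4.06
```

```bash
cat > wr.py <<'E'
from m import *
def runs(n,s0,s1,zs,lim=.05):
    q=st(pts(manip.get_image(n))).reshape(-1,3);q=q[(q[:,0]>s0)&(q[:,0]<s1)&(abs(q[:,1])<lim)]
    for z in zs:
        t=np.sort(q[(q[:,2]>=z)&(q[:,2]<z+.004)][:,1])*1e3
        if len(t)<3:continue
        c=np.split(t,np.nonzero(np.diff(t)>3)[0]+1);print(n,round(z,3),[(round(x[0],1),round(x[-1],1),len(x)) for x in c])
E
python3 -c "
from wr import *
print(manip.get_obs()['clock'])
runs('wrist',-.010,.009,np.arange(.148,.2,.004));print('shank');runs('wrist',-.026,-.0105,np.arange(.15,.18,.006),.02)
print('bar');runs('scene',.012,.03,[.276,.28,.284,.288],.02);runs('top',.012,.03,[.276,.28,.284,.288],.02)"
```

```text
34.475
shank
wrist 0.15 [(np.float64(-1.2), np.float64(6.5), 222)]
bar
scene 0.28 [(np.float64(-3.8), np.float64(-2.8), 3), (np.float64(2.7), np.float64(2.7), 1)]
scene 0.284 [(np.float64(-3.2), np.float64(4.6), 9)]
top 0.28 [(np.float64(-4.0), np.float64(5.5), 14)]
top 0.284 [(np.float64(-3.1), np.float64(4.4), 16)]
```

Units first: shifts go in units of 50 mm. So -0.0064 m is -0.128, 0.005 m is 0.1.

```bash
echo '[[[-0.06,0,-0.08,0,0,0,0],[-0.096,0,-0.128,0,0,0,0],[-0.096,0.06,-0.128,0,0,0,0],[-0.096,0.1,-0.128,0,0,0,0],[-0.096,0.1,-0.128,0,0,0,0]]]' | python3 steer.py|grep -E "force|pos"; python3 -c "
from tip import *
tip()";  echo '[[[0.04,0,0.054,0,0,0,0],[0.07,0,0.094,0,0,0,0],[0.09,0,0.12,0,0,0,0],[0.09,0,0.12,0,0,0,0]]]' | python3 steer.py|grep -E "force|pos";python3 -c "
from tip import *
tip()"
```

```text
ee_pos: [0.5944, 0.0212, 0.114]
force: [0.1, -0.1, -3.7]
grasp_force: 59.9
tip 33 [0.0091 0.0052 0.1555] [0.0202 0.0133 0.1858] [0.0143 0.0087 0.1727]
foot t 0.0084 tab t -0.0033 tilt deg 3.89
tip 35 [0.0093 0.0041 0.1558] [0.0197 0.0126 0.1851] [0.0145 0.0081 0.1731]
foot t 0.0089 tab t -0.0036 tilt deg 4.13
ee_pos: [0.5944, 0.0209, 0.1065]
force: [0.3, -0.7, -3.9]
grasp_force: 59.9
tip 37 [0.0092 0.0032 0.1487] [0.0224 0.0222 0.1792] [0.0152 0.0078 0.1652]
foot t 0.0095 tab t -0.0033 tilt deg 4.25
tip 36 [0.0098 0.0049 0.1499] [0.0184 0.0131 0.178 ] [0.0145 0.0082 0.1636]
foot t 0.0091 tab t -0.0038 tilt deg 4.27
```

```bash
echo '[[[0.018,0,0.024,0,0,0,0],[0.018,0,0.024,0,0,0,0],[0.018,0,0.024,0,0,0,0]]]' | python3 steer.py|grep -E "force|pos";echo '[[[0.012,0,0.016,0,0,0,0],[0.012,0,0.016,0,0,0,0],[0.012,0,0.016,0,0,0,0]]]' | python3 steer.py|grep -E "force|pos";python3 -c "
from tip import *
tip()"
```

```text
ee_pos: [0.5948, 0.0209, 0.1056]
force: [-0.7, -0.3, -3.0]
grasp_force: 59.9
ee_pos: [0.5954, 0.0208, 0.1052]
force: [-0.3, -0.4, 1.9]
grasp_force: 60.5
tip 40 [ 0.0097 -0.0017  0.1462] [0.0213 0.013  0.1804] [0.0145 0.0078 0.164 ]
foot t 0.0085 tab t -0.0033 tilt deg 3.9
tip 36 [0.0104 0.0047 0.1462] [0.0207 0.0131 0.1787] [0.0155 0.0082 0.1631]
foot t 0.0086 tab t -0.0029 tilt deg 3.81
```

To row units: -0.0085 m is -0.17, -0.0075 m is -0.15.

```bash
echo '[[[0,-0.03,0,0,0,0,0],[0,-0.06,0,0,0,0,0],[0,-0.09,0,0,0,0,0],[0,-0.12,0,0,0,0,0],[0,-0.15,0,0,0,0,0],[0,-0.17,0,0,0,0,0],[0,-0.17,0,0,0,0,0],[0,-0.17,0,0,0,0,0]]]' | python3 steer.py|grep -E "force|pos";python3 -c "
from tip import *
tip()"
```

```text
ee_pos: [0.5933, 0.0125, 0.1047]
force: [0.4, -1.2, 4.7]
grasp_force: 60.9
tip 30 [ 0.0094 -0.0037  0.1488] [0.021  0.0037 0.1753] [ 0.0151 -0.0011  0.1638]
foot t 0.0001 tab t -0.0004 tilt deg 0.17
tip 35 [ 0.009  -0.0146  0.1495] [0.019  0.0031 0.1785] [ 0.0145 -0.0008  0.1651]
foot t -0.0001 tab t -0.0006 tilt deg 0.16
```

To row units: -0.0006 m is -0.012, -0.0004 m is -0.008.

```bash
echo '[[[-0.008,0,-0.012,0,0,0,0],[-0.008,0,-0.012,0,0,0,0],[-0.008,0,-0.012,0,0,0,0]]]' | python3 steer.py|grep -E "force|pos";echo '[[[0,0,0,0,0,0,0.017],[0,0,0,0,0,0,0.02],[0,0,0,0,0,0,0.03],[0,0,0,0,0,0,0.045],[0,0,0,0,0,0,0.06],[0,0,0,0,0,0,0.06],[0,0,0,0,0,0,0.06]]]' | python3 steer.py|grep -E "force|pos|gap|clock";python3 -c "
from tip import *
tip()"
```

```text
ee_pos: [0.5928, 0.0126, 0.1049]
force: [0.3, 0.1, 2.8]
grasp_force: 60.7
clock: 39.2
ee_pos: [0.5929, 0.0126, 0.105]
force: [0.3, 0.2, 0.7]
finger_gap: 0.06
grasp_force: 0.0
tip 33 [ 0.0096 -0.0023  0.1479] [0.0188 0.0051 0.1795] [0.0157 0.0008 0.1655]
foot t 0.001 tab t -0.0007 tilt deg 0.54
tip 32 [ 0.0101 -0.0034  0.1462] [0.0209 0.0051 0.1769] [0.0149 0.0004 0.1634]
foot t 0.0013 tab t -0.0001 tilt deg 0.47
```

Released, with the hanger upright to 0.5°. I'll withdraw and let it settle.

```bash
echo '[[[0,0,-0.2,0,0,0,0.06],[0,0,-0.5,0,0,0,0.06],[0,0,-0.9,0,0,0,0.06],[0,0,-1.3,0,0,0,0.06],[0.8,0,-2.2,0,0,0,0.06],[1.4,0,-3,0,0,0,0.06],[1.4,0,-3.8,0,0,0,0.06],[1.4,0,-3.8,0,0,0,0.06]]]' | python3 steer.py|grep -E "clock|pos|force";echo '[[[0,0,0,0,0,0,0.06],[0,0,0,0,0,0,0.06],[0,0,0,0,0,0,0.06],[0,0,0,0,0,0,0.06],[0,0,0,0,0,0,0.06],[0,0,0,0,0,0,0.06],[0,0,0,0,0,0,0.06],[0,0,0,0,0,0,0.06]]]' | python3 steer.py|head -1;echo '[[[0,0,0,0,0,0,0.06],[0,0,0,0,0,0,0.06],[0,0,0,0,0,0,0.06],[0,0,0,0,0,0,0.06],[0,0,0,0,0,0,0.06],[0,0,0,0,0,0,0.06],[0,0,0,0,0,0,0.06],[0,0,0,0,0,0,0.06]]]' | python3 steer.py|head -1;python3 -c "
from tip import *
tip();chk();tip();chk()
P=pts(manip.get_image('top'))
def box(n,u0,u1,v0,v1,z0,z1):
    m=np.zeros(P.shape[:2],bool);m[v0:v1,u0:u1]=1;m&=(P[...,2]>z0)&(P[...,2]<z1);q=P[m];print(n,cv2.minAreaRect((q[:,:2]*1000).astype(np.float32)))
box('tall',310,352,180,225,.14,.18);box('short',208,240,175,205,.05,.08);box('tub',280,320,245,285,.06,.09);box('sign',370,440,180,250,.15,.2)"
```

```text
clock: 40.3
ee_pos: [0.4265, 0.046, 0.2188]
force: [0.4, 0.0, -0.5]
grasp_force: 0.0
clock: 41.3
clock: 42.3
tip 33 [ 0.01   -0.0022  0.1494] [0.0211 0.0049 0.1789] [0.0159 0.0012 0.1659]
foot t 0.0017 tab t -0.0006 tilt deg 0.75
tip 27 [ 0.0102 -0.0017  0.147 ] [0.0208 0.0059 0.1758] [0.0163 0.0012 0.1628]
foot t 0.0006 tab t -0.0005 tilt deg 0.37
tcp [-0.1887 -0.0013  0.2143] F [ 0.1 -0.5 -0.1]
scene tab 173 [-0.0073 -0.0191  0.3101] [0.0088 0.0173 0.3374]
scene mid 93 [-0.0081 -0.0341  0.18  ] [0.0081 0.0323 0.2097]
scene foot 50 [-0.0067 -0.021   0.1469] [0.02   0.0215 0.1619]
scene rim [1.8 4. ] [ 94.5 152.2] 0.3 [(1, np.float64(0.0925)), (-1, np.float64(0.0911))] [(1, np.float64(0.0919)), (-1, np.float64(0.0916))]
top tab 86 [-0.0081 -0.0184  0.3114] [0.0021 0.0158 0.3403]
top mid 20 [-0.0083 -0.0332  0.1803] [-0.0029  0.0332  0.2088]
top foot 6 [-0.0186 -0.0204  0.145 ] [-0.0067  0.0206  0.1595]
top rim [-1.5  3.4] [ 90.3 149.8] 0.1 [(1, np.float64(0.0928)), (-1, np.float64(0.0917))] [(1, np.float64(0.0925)), (-1, np.float64(0.0921))]
tip 31 [ 0.0093 -0.0024  0.1442] [0.0207 0
[... 629 characters left out ...]
 0.3381]
top mid 15 [-0.0084 -0.0332  0.1808] [-0.0036  0.0331  0.2045]
top foot 9 [-0.0238 -0.0203  0.1454] [-0.007   0.0233  0.1586]
top rim [-1.7  3.4] [ 89.9 149.7] 0.2 [(1, np.float64(0.0933)), (-1, np.float64(0.0918))] [(1, np.float64(0.0928)), (-1, np.float64(0.0927))]
tall ((568.9821166992188, -136.2613067626953), (71.01189422607422, 70.59593200683594), 89.24777221679688)
short ((613.6066284179688, 163.371826171875), (56.97569274902344, 56.479835510253906), 65.82905578613281)
tub ((395.7198181152344, -53.937625885009766), (67.32444763183594, 65.94468688964844), 44.32040786743164)
sign ((511.7534484863281, -355.5047607421875), (9.775196075439453, 67.60641479492188), 9.309611320495605)
```

Everything is upright, still and in place, so I'm handing in.

```bash
python3 -c "
from station import manip
print(manip.sign_off())"
```

```text
the job is handed in; nothing more can be done
None
```

The hanger hangs released on the stand's hook and the crate hangs in its lower cell, both still and within about 1° of upright; the jars and signboard measured unmoved (within 2 mm), and I handed the job in after about 43 s of robot time.

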